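Put the utensil drip tray back together

ROBOT

A 6-joint arm with a two-finger parallel gripper is mounted at the origin on the work surface. World frame = base frame: x ahead of the robot, y to its left, z up, the work surface at z = 0. Lengths are in m, angles in rad, forces in N, time in s.
With the tool pointing down it reaches from about 0.375 to 0.975 m from the base axis. Payload 3.8 kg.
Tool frame: the origin (TCP) lies midway between the tips of the shut fingers; the grasp point (between the pads) lies 19 mm behind it; z points along the fingers, y is the direction in which the jaws open and shut (so a half turn about z gives the same grasp; the last joint's range is limited). The gripper opens to 85 mm and grips with 20 to 120 N. Pads are 22 mm wide; open, the fingers measure 114 mm over their backs; the gripper's body (76 mm by 85 mm) begins 54 mm behind the grasp point. The pads swing forward as they close: fully open they stand 13 mm farther back than shut.
Start: joints at [-1.356, 0.264, 1.604, -0, 1.274, -0.037], TCP at [0.168, -0.654, 0.231] pointing down, gripper open.
Joint ranges: [-2.63, 2.63], [-0.94, 2.18], [0.31, 2.57], [-1.31, 4.45], [0, 2.66], [-2.55, 2.55]. Speed limits (rad/s): [2.57, 2.57, 3.14, 3.14, 3.14, 3.14].

INTERFACE

Orientations are given as a rotation vector (axis times angle).
In Python, from workcell import bot gives the robot as it stands. The module is installed in compiled form; this text tells all that it offers.
- The arm moves only by the tool play_rows, never from a script. Its argument "series" is a list of rows, each an object with "translation": the shift along the tool's x, y, z in m, a list of three; "spin": the turn about the tool's z in units of 5 degrees (1.0 is 5 degrees). In form: [{"translation": [dx, dy, dz], "spin": spin}, ...]. A call has 1 to 5 rows; each row shifts and turns the commanded pose from where the row before left it, along the tool's axes as they then stand; what a row does not reach is not made up. A row lasts 1/10 s, in which the tool goes at most 50 mm and 8.59 degrees, less where a joint would pass 70% of its speed; a pose out of reach is approached as far as the arm can. A call is refused whole if a number of a shift passes 0.05 or a number of a turn 1, either way. A call with a gripper value outside its range is refused whole. "jaw" is the gripper's target within -1 to 1 (fully open at 1, half-way at 0, shut at -1), set as the call begins (left out, the last holds). The fingers move at their own pace and stop on an object; "force" is the grip in N (left out, the last holds). Time passes only in rows, so rows that do not move let the fingers close. It gives the time, the measured TCP pose, the force and the opening at its end, in the units of the state.
- bot.read_state(): the state, without advancing time (a new reading comes with each control period).
- bot.read_camera(name): name is "scene" or "top" or "wrist"; returns the picture (420x560x3 uint8, blue, green, red); there is no depth.
- bot.get_calibration(name): a dict with "fov_y" (degrees; the focal length in pixels is half the picture's height over the tangent of half this angle, whatever the lens; pixels are square), "cx", "cy" (the principal point, pixels), "R" (3x3) and "t" (3): a world point X has camera coordinates R X + t. Camera axes: x right, y down, z forward; pixel columns grow to the right and rows downward; lengths in m; the calibration is good to about 2 mm. A picture is of the moment at which its call begins: read the wrist's pose just before it. get_calibration takes no time and is no camera call; for the wrist camera it gives the pose at the moment of the call.
- bot.finish_job(): hands the job in, once; it reports no verdict.
The state is a dict: "time": time; "q": joint angles; "joint_vel": joint speeds; "joint_torque": joint torques, N m; "tool_pos": TCP position; "tcp_rot": TCP orientation; "wrist_force": force on the tool from outside, world axes, zero at the start; "torque": the same for the moment, N m; "width": opening from 0.0 (shut) to 1.0 (fully open).
Only numpy, scipy, OpenCV 4.12 (cv2) and the standard library are available. Lean on these libraries where they do the work, as an engineer would, in place of code of your own. Each camera call takes 0.05 s, during which the arm holds its last target. There are 200 camera calls.

TASK

The utensil caddy has been left standing in the bare drip tray: lift it out and stand it aside on the worktop, clear of the tray. Then tuck the back edge of the perforated plate under the tray's back lip, swing the front down and press the plate fully home until it has clicked over all four snap studs. Last, stand the caddy upright on the plate; never knock it over, and leave everything else on the worktop where it is.

Things in the scene. Friction and masses are not known exactly. Their poses are not given: they have to be found in the camera images.
- tray: Steel drip tray, fixed (all lengths in mm). Origin: centre of underside; z up, x to its BACK (lip end, away from the robot), y left. Outside x -102..99, y -78..78. Front and side walls 3 thick, 20 high; floor top z 3; inside faces x -99 and 96, y -75 and 75. Plate fitted: its origin at tray (0, 0, 16), axes parallel, top flush with the rim, back edge 10 in under the lip.
- tray_lip (a point): Middle of the lip's front edge, on its underside: tray (80, 0, 23). The 26 high back wall is folded inward into this lip along the tray's full width: x 80..99, z 23..26. Below it the space is open down to the tray floor, so the plate's back edge may dip under its final height while it is tucked in tilted.
- tray_stud0 (a point): Back left stud, centre of its shoulder: tray (0, 50, 16). Every white nylon stud: shoulder 24 across, on which the plate comes to rest; above it a neck 13 across, ending in a cone (6 across at its top, tray z 34). Sprung barbs left and right stand out to 10 from the axis at tray z 22 and slope inward above.
- tray_stud1 (a point): Back right stud, same: tray (0, -50, 16). The plate must be pushed past the barbs, about 4 N a stud; they then snap out over it and hold (about 10 N a stud to pull off). The plate's weight alone does not push it past.
- tray_stud2 (a point): Front left stud, same: tray (-65, 50, 16).
- tray_stud3 (a point): Front right stud, same: tray (-65, -50, 16).
- plate: Perforated steel drip plate, loose, 180 x 140 x 4 mm, about 0.35 kg, lying flat, handle up. Origin: centre of underside; z up, x to its back edge (the edge farther from the handle), y left. Four slots through it, 20 (x) by 16 (y), for the studs; small drain holes are look only. Bare top between the two slots of each row is good to press on.
- plate_grip (a point): Middle of the strap handle's bar: plate (-32, 0, 33). The bar is flat-sided, 10 thick in plate x, 64 long in y, z 26 to 40, with a 4 thick leg at each end; pinch it across its 10 mm thickness, near the middle.
- plate_back (a point): Middle of the plate's back edge, on its underside: plate (90, 0, 0).
- plate_front (a point): Middle of the plate's front edge, on its underside: plate (-90, 0, 0).
- plate_slot0 (a point): Centre of the back left slot, on the underside: plate (0, 50), z 0; goes over tray_stud0.
- plate_slot1 (a point): Centre of the back right slot, on the underside: plate (0, -50), z 0; goes over tray_stud1.
- plate_slot2 (a point): Centre of the front left slot, on the underside: plate (-65, 50), z 0; goes over tray_stud2.
- plate_slot3 (a point): Centre of the front right slot, on the underside: plate (-65, -50), z 0; goes over tray_stud3.
- caddy: Steel utensil caddy, a straight round cup with punched wall, open at the top, 54 mm across (56 at the rim), 100 mm high, wall 2 mm, about 0.22 kg, standing upright on the tray floor behind the back studs. Origin: centre of its underside, z up. The largest free place for it on the fitted plate is behind the back studs: plate x 45, y 0.
- clear_box: Bystander, to be left alone: clear lidded box, 62 x 112 x 45 mm, with a grey snap latch and a wire spring clip, lid shut. Origin: centre of its underside.
- bowl: Bystander, to be left alone: steel bowl, 140 mm across, 60 mm high. Origin: centre of its underside.
- mug: Bystander, to be left alone: white mug, 80 mm across, 90 mm high. Origin: centre of its underside.
- pepper_mill: Bystander, to be left alone: turned wooden pepper mill, 56 mm across, 158 mm high. Origin: centre of its underside.
- jar: Bystander, to be left alone: glass jar with a steel cap, 64 mm across, 100 mm high. Origin: centre of its underside.
- ladle: Bystander, to be left alone: steel ladle lying down, 280 mm long, bowl 80 mm across towards its +x. Origin: centre of its underside.
- strainer_spoon: Bystander, to be left alone: flat steel strainer spoon lying down, 280 mm long, head 84 mm across towards its +x. Origin: centre of its underside.

How it is judged:
On the way, in this order (a step that is already met when the one before it is completed fails the run):
1. the caddy stands upright on the worktop, clear of the tray (height (world z) of caddy below 0.0015 m and angle between caddy's own z axis and vertical below 0.06 rad and horizontal distance between caddy and tray above 0.1 m), for 0.2 s.
2. the plate's back edge is under the tray's lip, its front still raised (x of plate_back in the frame of tray between 0.083 and 0.098 m and z of plate_back in the frame of tray between 0.003 and 0.021 m and y of plate_back in the frame of tray between -0.03 and 0.03 m and z of plate_front in the frame of tray above 0.025 m), for 0.1 s.
3. the plate has clicked over all four studs (z of plate_slot0 in the frame of tray_stud0 below 0.002 m and horizontal distance between plate_slot0 and tray_stud0 below 0.008 m and z of plate_slot1 in the frame of tray_stud1 below 0.002 m and horizontal distance between plate_slot1 and tray_stud1 below 0.008 m and z of plate_slot2 in the frame of tray_stud2 below 0.002 m and horizontal distance between plate_slot2 and tray_stud2 below 0.008 m and z of plate_slot3 in the frame of tray_stud3 below 0.002 m and horizontal distance between plate_slot3 and tray_stud3 below 0.008 m), for 0.2 s.
4. the caddy stands upright on the plate (x of caddy in the frame of plate between -0.09 and 0.09 m and y of caddy in the frame of plate between -0.07 and 0.07 m and z of caddy in the frame of plate between 0.002 and 0.007 m and angle between caddy's own z axis and vertical below 0.06 rad), for 0.2 s.
At the end, for the whole second after the job is handed in: Plate: back edge at least 3 mm in under the lip, all four slots at most 2 mm above their stud shoulders (past the barbs), within 8 mm sideways. Caddy: upright within 0.06 rad on the plate's top (within 3 mm), foot centre over the plate. Both at rest (all of step 3 and all of step 4 and x of plate_back in the frame of tray between 0.083 and 0.098 m and z of plate_back in the frame of tray between 0.003 and 0.021 m and y of plate_back in the frame of tray between -0.03 and 0.03 m and linear speed of each of caddy, plate below 0.02 m/s); the robot touches nothing.
It fails at once if the caddy is knocked over (angle between caddy's own z axis and vertical above 0.7 rad).
It fails at once if a bystander is moved more than 30 mm (distance of any of clear_box, bowl, mug, pepper_mill, jar, ladle, strainer_spoon from where it was at the start of the episode above 0.03 m).
It also fails if it takes over 66 s, if anything falls off the work surface, if the arm or the gripper's body presses on something with over 40 N, if the wrist force passes 120 N, or if a joint passes its speed limit or range.

## Working session

There is one attempt and no reset: what is moved stays moved. The work goes in short steps, Python scripts to look and compute and a tool call to move; the robot and the scene stay as the last step left them, time stands still between calls to the robot, and variables do not carry over. Pictures are saved under pics/ and viewed, about 8 in all and at most 12, crops included, and the job is handed in when it is done.

Besides the shell and the picture viewer there is one more tool, called after ">>>" in YAML: its name, and indented under it one key for each argument. play_rows: Moves the arm, as the interface text tells. Its arguments: {"type":"object","properties":{"series":{"type":"array","items":{"type":"object","properties":{"translation":{"type":"array","items":{"type":"number"}},"spin":{"type":"number"}}}},"jaw":{"type":"number"},"force":{"type":"number"}},"required":["series"]}

```bash
mkdir -p pics; ls
python3 - <<'E'
from workcell import bot
import cv2,numpy as np
s=bot.read_state();print(s)
for n in("scene","top","wrist"):
    c=bot.get_calibration(n);print(n,c)
    cv2.imwrite(f"pics/{n}0.png",bot.read_camera(n))
E
```

```text
pics
{'time': 0.0, 'q': array([-1.35587924e+00,  2.64785882e-01,  1.60535655e+00,  2.58448251e-06,
        1.27368798e+00, -3.69046194e-02]), 'joint_vel': array([ 0.0009852 , -0.00246078,  0.00123009,  0.00095787, -0.00053552,
        0.00119176]), 'joint_torque': array([ 2.00439485e-03, -5.15106726e+01, -3.67317402e+01,  2.01888574e-04,
        1.31152302e-02, -1.03682967e-05]), 'tool_pos': array([ 0.16803152, -0.65300923,  0.22994939]), 'tcp_rot': array([-3.11451151e+00, -3.94235157e-01,  3.08365002e-04]), 'wrist_force': array([-1.00921366, -0.04550762, -0.08069521]), 'torque': array([-0.04925279, -0.00765712,  0.03930093]), 'width': 0.999777879166034}
scene {'fov_y': 57.78708419753027, 'cx': 278.1774762108717, 'cy': 208.9624449644841, 'R': array([[ 0.29613549,  0.95504518, -0.0138734 ],
       [ 0.53713639, -0.17852787, -0.82438602],
       [-0.78980268,  0.23667805, -0.56585796]]), 't': array([-0.1597092 , -0.23098722,  1.55800019])}
top {'fov_y': 49.45132830187546, 'cx': 278.46895805204525, 'cy': 202.59762007758314, 'R': array([[ 0.0118595 , -0.99992398,  0.00337494],
       [-0.9974702 , -0.01206684, -0.07005423],
       [ 0.07008963, -0.0025356 , -0.99753748]]), 't': array([-0.00881134,  0.56321043,  1.56537386])}
wrist {'fov_y': 60.1837529383234, 'cx': 274.51005487916416, 'cy': 220.29168724712193, 'R': array([[ 0.24979332, -0.96829869, -0.00097364],
       [-0.93587554, -0.24168686,  0.25636777],
       [-0.24847589, -0.06312775, -0.96657882]]), 't': array([-0.67389993, -0.03276137,  0.37657287])}
```

View pics/top0.png

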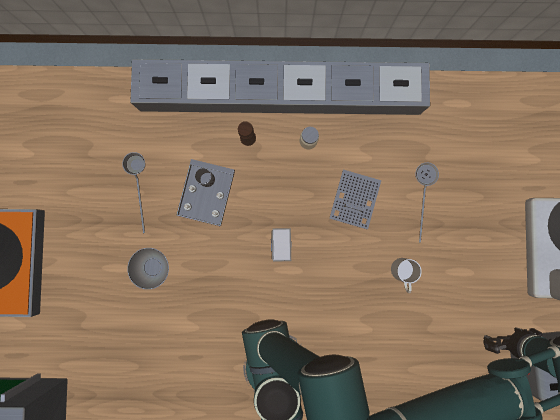

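View pics/scene0.png

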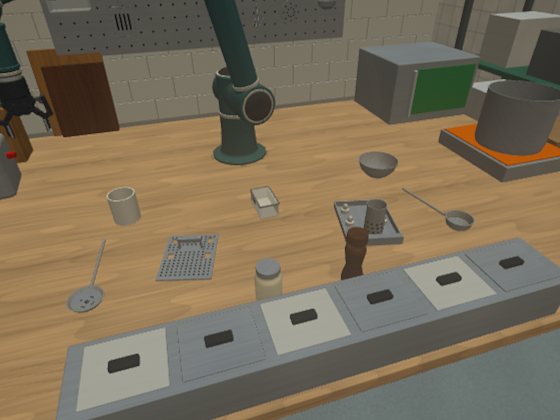

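The top view shows the tray near px (206,193) with the caddy in it (rim ~(203,175)), and the plate near (355,200). The worktop between them is free, except for the clear box at (282,245) and the jar at (309,137).

```bash
cat > h.py <<'E'
from workcell import bot
import cv2,numpy as np
from scipy.spatial.transform import Rotation as Ro
def cast(c,uv,z):
    uv=np.atleast_2d(uv).astype(float); f=210/np.tan(np.radians(c["fov_y"]/2))
    d=np.c_[(uv[:,0]-c["cx"])/f,(uv[:,1]-c["cy"])/f,np.ones(len(uv))]@c["R"]
    o=-c["R"].T@c["t"]; return o+d*((z-o[2])/d[:,2])[:,None]
def proj(c,X):
    f=210/np.tan(np.radians(c["fov_y"]/2)); p=np.atleast_2d(X)@c["R"].T+c["t"]
    return np.c_[c["cx"]+f*p[:,0]/p[:,2],c["cy"]+f*p[:,1]/p[:,2]]
def tool():
    s=bot.read_state(); return s,np.array(s["tool_pos"]),Ro.from_rotvec(s["tcp_rot"]).as_matrix()
def go(target,yaw=None):
    """shift in tool axes to world target; spin units to tool-y... yaw = wanted world angle of tool x"""
    s,p,R=tool(); d=R.T@(np.array(target)-p); y=np.arctan2(R[1,0],R[0,0])
    print("tool shift",d.round(4),"yaw now",round(np.degrees(y),2))
    if yaw is not None: print("spin units", round(-((np.degrees(yaw-y)+90)%180-90)/5,2))
E
python3 - <<'E'
from h import *
c=bot.get_calibration("top")
print("tray rim corners",cast(c,[[192,160],[235,169],[220,225],[178,214]],.022).round(3))
print("plate corners",cast(c,[[344,170],[381,180],[367,229],[330,219]],.004).round(3))
print("studs",cast(c,[[193,188],[222,195],[187,207],[215,213]],.034).round(3))
print("caddy rim",cast(c,[[204,176]],.103).round(3))
print("others box,jar,mill,mug,bowl,ladle head/handle,spoon",cast(c,[[282,245],[309,137],[247,132],[405,270],[148,268],[134,163],[143,232],[427,174],[420,240]],.03).round(3))
s,p,R=tool(); print(R.round(3)); c=bot.get_calibration("wrist")
print("cam in tool",(R.T@(-c["R"].T@c["t"]-p)).round(4),(c["R"]@R).round(3))
E
```

```text
tray rim corners [[0.709 0.302 0.022]
 [0.679 0.151 0.022]
 [0.483 0.199 0.022]
 [0.519 0.345 0.022]]
plate corners [[ 0.683 -0.232  0.004]
 [ 0.649 -0.363  0.004]
 [ 0.476 -0.313  0.004]
 [ 0.509 -0.183  0.004]]
studs [[0.609 0.293 0.034]
 [0.586 0.193 0.034]
 [0.543 0.312 0.034]
 [0.524 0.216 0.034]]
caddy rim [[0.643 0.245 0.103]]
others box,jar,mill,mug,bowl,ladle head/handle,spoon [[ 0.417 -0.016  0.03 ]
 [ 0.793 -0.106  0.03 ]
 [ 0.808  0.111  0.03 ]
 [ 0.337 -0.438  0.03 ]
 [ 0.333  0.441  0.03 ]
 [ 0.694  0.501  0.03 ]
 [ 0.456  0.462  0.03 ]
 [ 0.668 -0.517  0.03 ]
 [ 0.44  -0.49   0.03 ]]
[[ 0.968  0.249 -0.   ]
 [ 0.249 -0.968  0.002]
 [ 0.    -0.002 -1.   ]]
cam in tool [ 0.0653 -0.0004 -0.1417] [[ 0.001  1.    -0.001]
 [-0.967  0.    -0.256]
 [-0.256  0.001  0.967]]
```

>>> play_rows:
  series:
    - {"translation": [0.045, -0.02, 0], "spin": 0}
    - {"translation": [0.045, -0.02, 0], "spin": 0}
    - {"translation": [0.045, -0.02, 0], "spin": 0}
    - {"translation": [0.045, -0.02, 0], "spin": 0}
    - {"translation": [0.045, -0.02, 0], "spin": 0}
  jaw: 1

```text
time: 0.65
tool_pos: [0.3622, -0.4993, 0.231]
tcp_rot: [-3.116, -0.394, 0.0]
wrist_force: [1.3, -0.7, -0.0]
width: 0.998
```

>>> play_rows:
  series:
    - {"translation": [0.045, -0.02, 0], "spin": 0}
    - {"translation": [0.045, -0.02, 0], "spin": 0}
    - {"translation": [0.045, -0.02, 0], "spin": 0}
    - {"translation": [0.045, -0.02, 0], "spin": 0}
    - {"translation": [0.045, -0.02, 0], "spin": 0}

```text
time: 1.15
tool_pos: [0.5554, -0.3462, 0.231]
tcp_rot: [-3.117, -0.395, 0.0]
wrist_force: [0.5, -0.8, -0.5]
width: 0.998
```

>>> play_rows:
  series:
    - {"translation": [0.045, -0.02, 0], "spin": 0}
    - {"translation": [0.045, -0.02, 0], "spin": 0}
    - {"translation": [0, 0, 0], "spin": 1}
    - {"translation": [0, 0, 0], "spin": 1}
    - {"translation": [0, 0, 0], "spin": 1}

```text
time: 1.65
tool_pos: [0.6316, -0.2858, 0.2305]
tcp_rot: [-3.141, 0.019, 0.002]
wrist_force: [0.1, 0.9, 0.4]
width: 1.001
```

>>> play_rows:
  series:
    - {"translation": [0, 0, 0], "spin": 1}
    - {"translation": [0, 0, 0], "spin": 1}
    - {"translation": [0, 0, 0], "spin": 1}
    - {"translation": [0, 0, 0], "spin": 0}
    - {"translation": [0, 0, 0], "spin": 0}

```text
time: 2.15
tool_pos: [0.6312, -0.2867, 0.2309]
tcp_rot: [-3.113, 0.422, 0.001]
wrist_force: [0.2, 0.4, 0.1]
width: 0.998
```

Run:
```python
from h import *
s,p,R=tool();print(s["time"],p,R.round(3)); c=bot.get_calibration("wrist")
cv2.imwrite("pics/w1.png",bot.read_camera("wrist"))
import pickle;pickle.dump(c,open("c1.pkl","wb"))
go([.7,.215,.25])
```

```text
2.15 [ 0.63117703 -0.28665111  0.23088791] [[ 0.964 -0.267 -0.001]
 [-0.267 -0.964  0.   ]
 [-0.001 -0.    -1.   ]]
tool shift [-0.0676 -0.5019 -0.019 ] yaw now -15.48
```

View pics/w1.png

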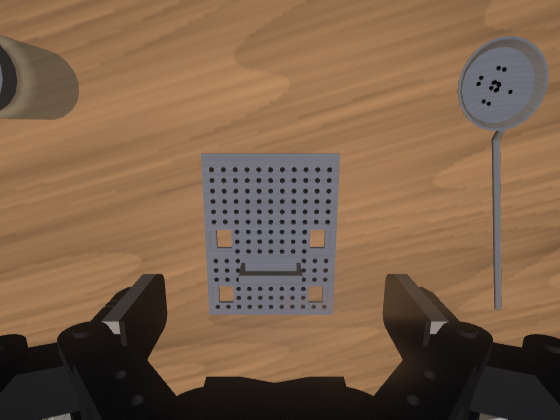

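The plate is almost square to the tool. Its slots sit near px (224,239), (317,239), (226,294) and (316,294), with the handle bar at row ~268–274. I'll measure it, then go over to the tray.

Run:
```python
from h import *
import pickle
c=pickle.load(open("c1.pkl","rb"));im=cv2.imread("pics/w1.png")
hsv=cv2.cvtColor(im,cv2.COLOR_BGR2HSV)
m=cv2.inRange(hsv,(5,60,60),(25,255,255))
n,l,st,ce=cv2.connectedComponentsWithStats(m[150:320,195:345])
P=[]
for i in range(1,n):
    if 120<st[i,4]<700: P.append(ce[i]+[195,150]);print(st[i],ce[i]+[195,150])
P=np.array(P);X=cast(c,P,.003);print(X.round(4))
bl,br,fl,fr=X[np.lexsort((P[:,0],P[:,1]//30))][:4]
print(np.degrees(np.arctan2(*((bl+br-fl-fr)[[1,0]]))),np.degrees(np.arctan2(*((bl-br+fl-fr)[[1,0]]))))
print("len",np.linalg.norm(bl-fl),np.linalg.norm(bl-br))
print("corner",cast(c,[[202,154],[340,154],[333,314],[209,314]],.004).round(4))
a=np.radians(-15.5);ctr=X.mean(0)+32.5e-3*np.array([np.cos(a),np.sin(a),0]);print("origin",ctr)
```

```text
[ 22  80  15  17 245] [223.71428571 238.14285714]
[115  80  15  17 252] [316.91666667 237.91666667]
[ 24 136  15  16 221] [225.71493213 293.39819005]
[114 136  14  16 218] [315.32110092 293.40825688]
[[ 0.5949 -0.2199  0.003 ]
 [ 0.5686 -0.3161  0.003 ]
 [ 0.5327 -0.2027  0.003 ]
 [ 0.5061 -0.299   0.003 ]]
-15.383966651855108 74.64778725281025
len 0.06457295947594444 0.09962297173935127
corner [[ 0.6854 -0.2258  0.004 ]
 [ 0.6486 -0.3593  0.004 ]
 [ 0.4766 -0.3122  0.004 ]
 [ 0.5138 -0.1771  0.004 ]]
origin [ 0.58187881 -0.26810172  0.003     ]
```

>>> play_rows:
  series:
    - {"translation": [-0.007, -0.049, 0], "spin": 0}
    - {"translation": [-0.007, -0.049, 0], "spin": 0}
    - {"translation": [-0.007, -0.049, 0], "spin": 0}
    - {"translation": [-0.007, -0.049, 0], "spin": 0}
    - {"translation": [-0.007, -0.049, 0], "spin": 0}

```text
time: 2.7
tool_pos: [0.6634, -0.0395, 0.2314]
tcp_rot: [-3.113, 0.424, -0.001]
wrist_force: [1.3, -0.2, 0.4]
width: 0.999
```

>>> play_rows:
  series:
    - {"translation": [-0.007, -0.049, 0], "spin": 0}
    - {"translation": [-0.007, -0.049, 0], "spin": 0}
    - {"translation": [-0.007, -0.049, 0], "spin": 0}
    - {"translation": [-0.007, -0.049, 0], "spin": 0}
    - {"translation": [-0.007, -0.049, 0], "spin": 0}

```text
time: 3.2
tool_pos: [0.6954, 0.2061, 0.2314]
tcp_rot: [3.113, -0.423, 0.0]
wrist_force: [0.2, -0.9, -0.1]
width: 0.999
```

>>> play_rows:
  series:
    - {"translation": [0, 0, 0], "spin": 0}
    - {"translation": [0, 0, 0], "spin": 0}

```text
time: 3.4
tool_pos: [0.6952, 0.2055, 0.2308]
tcp_rot: [3.113, -0.42, -0.001]
wrist_force: [0.3, -0.2, -1.0]
width: 1.001
```

Run:
```python
from h import *
s,p,R=tool();print(s["time"],p,R.round(3)); c=bot.get_calibration("wrist")
cv2.imwrite("pics/w2.png",bot.read_camera("wrist"))
import pickle;pickle.dump(c,open("c2.pkl","wb"))
```

```text
3.4 [0.69515916 0.2055126  0.23082217] [[ 0.964 -0.265 -0.001]
 [-0.265 -0.964 -0.001]
 [-0.     0.001 -1.   ]]
```

View pics/w2.png

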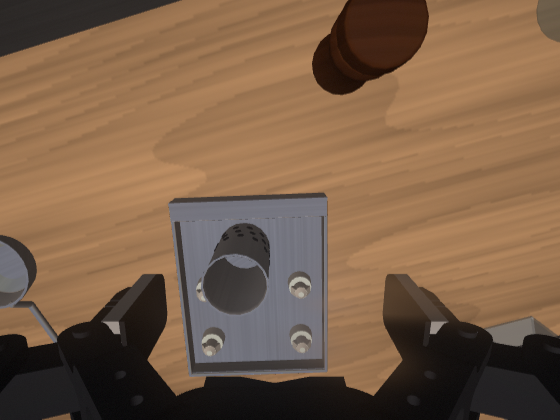

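The wrist view shows the tray turned slightly from the tool. The caddy rim is centred near px (236,283), and the front studs are at (212,345) and (302,340).

Run:
```python
from h import *
import pickle
c=pickle.load(open("c2.pkl","rb"))
X=cast(c,[[236.5,283]],.103)[0];e=cast(c,[[204,283],[269,283],[236.5,253],[236.5,313]],.103)
print("rim",X,np.linalg.norm(e[0]-e[1]),np.linalg.norm(e[2]-e[3]))
print("corners",cast(c,[[170,204],[327,197],[327,370],[191,374]],.023).round(4))
print("studs tip",cast(c,[[210,350],[301,344],[300,294]],.034).round(4))
go([X[0],X[1],.23]); go([X[0],X[1],.072])
```

```text
rim [0.64675028 0.25080785 0.103     ] 0.05239541248965381 0.05249835595428862
corners [[0.7119 0.3079 0.023 ]
 [0.6778 0.1571 0.023 ]
 [0.4856 0.2021 0.023 ]
 [0.521  0.3507 0.023 ]]
studs tip [[0.5515 0.3164 0.034 ]
 [0.5328 0.221  0.034 ]
 [0.5894 0.2077 0.034 ]]
tool shift [-0.0592 -0.0321  0.0009] yaw now -15.47
tool shift [-0.0591 -0.0322  0.1589] yaw now -15.47
```

>>> play_rows:
  series:
    - {"translation": [-0.03, -0.016, 0], "spin": 0}
    - {"translation": [-0.029, -0.016, 0], "spin": 0}
    - {"translation": [0, 0, 0.04], "spin": 0}
    - {"translation": [0, 0, 0.04], "spin": 0}
    - {"translation": [0, 0, 0.02], "spin": 0}

```text
time: 3.95
tool_pos: [0.645, 0.2479, 0.1275]
tcp_rot: [3.11, -0.427, -0.007]
wrist_force: [-1.0, -1.2, -0.6]
width: 1.001
```

>>> play_rows:
  series:
    - {"translation": [0, 0, 0.03], "spin": 0}
    - {"translation": [0, 0, 0.03], "spin": 0}
    - {"translation": [0, 0, 0.012], "spin": 0}
    - {"translation": [0, 0, 0], "spin": 0}

```text
time: 4.35
tool_pos: [0.6455, 0.2485, 0.0567]
tcp_rot: [3.11, -0.428, -0.007]
wrist_force: [0.2, 0.7, -0.7]
width: 1.003
```

>>> play_rows:
  series:
    - {"translation": [0, 0, 0], "spin": 0}
    - {"translation": [0, 0, 0], "spin": 0}
    - {"translation": [0, 0, 0], "spin": 0}
    - {"translation": [0, 0, 0], "spin": 0}
    - {"translation": [0, 0, 0], "spin": 0}
  jaw: -1
  force: 40

```text
time: 4.85
tool_pos: [0.6492, 0.2513, 0.062]
tcp_rot: [-3.111, 0.425, -0.007]
wrist_force: [1.3, -0.8, 6.8]
width: 0.631
```

>>> play_rows:
  series:
    - {"translation": [0, 0, 0], "spin": 0}
    - {"translation": [0, 0, 0], "spin": 0}
    - {"translation": [0, 0, -0.01], "spin": 0}
    - {"translation": [0, 0, -0.02], "spin": 0}
    - {"translation": [0, 0, -0.03], "spin": 0}

```text
time: 5.35
tool_pos: [0.6446, 0.25, 0.117]
tcp_rot: [3.11, -0.425, -0.009]
wrist_force: [-0.1, 0.0, -2.1]
width: 0.634
```

>>> play_rows:
  series:
    - {"translation": [0.007, 0.02, 0], "spin": 0}
    - {"translation": [0.015, 0.042, 0], "spin": 0}
    - {"translation": [0.015, 0.042, 0], "spin": 0}
    - {"translation": [0.015, 0.042, 0], "spin": 0}
    - {"translation": [0.015, 0.042, 0], "spin": 0}

```text
time: 5.85
tool_pos: [0.6599, 0.0492, 0.1181]
tcp_rot: [3.112, -0.425, -0.003]
wrist_force: [0.3, -0.1, -2.3]
width: 0.631
```

>>> play_rows:
  series:
    - {"translation": [0.006, 0.02, 0], "spin": 0}
    - {"translation": [0, 0, 0], "spin": 0}
    - {"translation": [0, 0, 0.02], "spin": 0}
    - {"translation": [0, 0, 0.02], "spin": 0}
    - {"translation": [0, 0, 0.01], "spin": 0}

```text
time: 6.35
tool_pos: [0.6593, 0.031, 0.0664]
tcp_rot: [3.112, -0.425, -0.007]
wrist_force: [-0.7, -0.5, -1.7]
width: 0.631
```

>>> play_rows:
  series:
    - {"translation": [0, 0, 0], "spin": 0}
    - {"translation": [0, 0, 0.004], "spin": 0}
    - {"translation": [0, 0, 0], "spin": 0}

```text
time: 6.65
tool_pos: [0.6621, 0.0311, 0.0657]
tcp_rot: [-3.113, 0.425, -0.001]
wrist_force: [-0.2, -0.5, -1.8]
width: 0.632
```

>>> play_rows:
  series:
    - {"translation": [0, 0, 0.003], "spin": 0}
    - {"translation": [0, 0, 0.0], "spin": 0}

```text
time: 6.85
tool_pos: [0.662, 0.0309, 0.0627]
tcp_rot: [-3.113, 0.425, -0.001]
wrist_force: [-0.2, -0.8, -2.6]
width: 0.635
```

>>> play_rows:
  series:
    - {"translation": [0, 0, 0.003], "spin": 0}
    - {"translation": [0, 0, 0.0], "spin": 0}

```text
time: 7.05
tool_pos: [0.6615, 0.0308, 0.0591]
tcp_rot: [3.113, -0.426, -0.0]
wrist_force: [0.5, -0.0, -1.2]
width: 0.631
```

>>> play_rows:
  series:
    - {"translation": [0, 0, 0.002], "spin": 0}
    - {"translation": [0, 0, 0.0], "spin": 0}

```text
time: 7.25
tool_pos: [0.6621, 0.0307, 0.0591]
tcp_rot: [-3.113, 0.426, -0.001]
wrist_force: [-3.4, -0.4, 6.3]
width: 0.635
```

>>> play_rows:
  series:
    - {"translation": [0, 0, 0.0015], "spin": 0}
    - {"translation": [0, 0, 0.0], "spin": 0}

```text
time: 7.45
tool_pos: [0.6624, 0.0307, 0.0591]
tcp_rot: [-3.113, 0.426, -0.002]
wrist_force: [-5.6, 0.3, 12.6]
width: 0.634
```

>>> play_rows:
  series:
    - {"translation": [0, 0, 0.0015], "spin": 0}
    - {"translation": [0, 0, 0.0], "spin": 0}

```text
time: 7.65
tool_pos: [0.6627, 0.0307, 0.0591]
tcp_rot: [-3.113, 0.426, -0.003]
wrist_force: [-9.0, -0.2, 18.2]
width: 0.636
```

>>> play_rows:
  series:
    - {"translation": [0, 0, -0.0045], "spin": 0}
    - {"translation": [0, 0, 0.0], "spin": 0}

```text
time: 7.85
tool_pos: [0.6625, 0.0307, 0.0598]
tcp_rot: [-3.112, 0.426, -0.003]
wrist_force: [-0.5, -0.6, -1.5]
width: 0.633
```

>>> play_rows:
  series:
    - {"translation": [0, 0, 0], "spin": 0}
    - {"translation": [0, 0, 0.0], "spin": 0}
    - {"translation": [0, 0, 0.0], "spin": 0}
    - {"translation": [0, 0, 0.0], "spin": 0}
    - {"translation": [0, 0, 0.0], "spin": 0}
  jaw: 1

```text
time: 8.35
tool_pos: [0.6617, 0.0308, 0.0586]
tcp_rot: [3.113, -0.426, -0.0]
wrist_force: [0.1, -1.2, 0.4]
width: 1.001
```

>>> play_rows:
  series:
    - {"translation": [0, 0, -0.02], "spin": 0}
    - {"translation": [0, 0, -0.04], "spin": 0}
    - {"translation": [0, 0, -0.04], "spin": 0}
    - {"translation": [0, 0, -0.04], "spin": 0}
    - {"translation": [0, 0, -0.03], "spin": 0}

```text
time: 8.85
tool_pos: [0.6626, 0.0308, 0.2321]
tcp_rot: [-3.112, 0.426, -0.005]
wrist_force: [0.4, -0.1, 0.6]
width: 0.999
```

Run:
```python
from h import *
s,p,R=tool();print(s["time"],p,s["width"],s["wrist_force"])
cv2.imwrite("pics/top3.png",bot.read_camera("top"))
go([.70,.225,.23])
```

```text
8.85 [0.66259089 0.0307705  0.23208673] 0.9994950909796773 [ 0.43346665 -0.1367851   0.60290822]
tool shift [-0.0188 -0.1963  0.0086] yaw now -15.58
```

>>> play_rows:
  series:
    - {"translation": [-0.004, -0.049, 0], "spin": 0}
    - {"translation": [-0.004, -0.049, 0], "spin": 0}
    - {"translation": [-0.004, -0.049, 0], "spin": 0}
    - {"translation": [-0.004, -0.049, 0], "spin": 0}
    - {"translation": [0, 0, 0], "spin": 0}

```text
time: 9.4
tool_pos: [0.6989, 0.2305, 0.2279]
tcp_rot: [-3.111, 0.417, 0.001]
wrist_force: [0.6, -0.2, -0.7]
width: 1.004
```

Run:
```python
from h import *
s,p,R=tool();print(s["time"],p,R.round(3)); c=bot.get_calibration("wrist")
im=bot.read_camera("wrist")
import pickle;pickle.dump(c,open("c4.pkl","wb"))
cv2.imwrite("pics/w4.png",im)
t=cv2.imread("pics/top3.png")[120:260,160:400]
v=np.zeros((600,800,3),np.uint8)
v[:420,:560]=im; v[420:560,560:800]=t
cv2.imwrite("pics/v4.png",v)
```

```text
9.4 [0.69885492 0.23045604 0.22788204] [[ 0.965 -0.263  0.   ]
 [-0.263 -0.965  0.003]
 [-0.001 -0.003 -1.   ]]
```

View pics/v4.png

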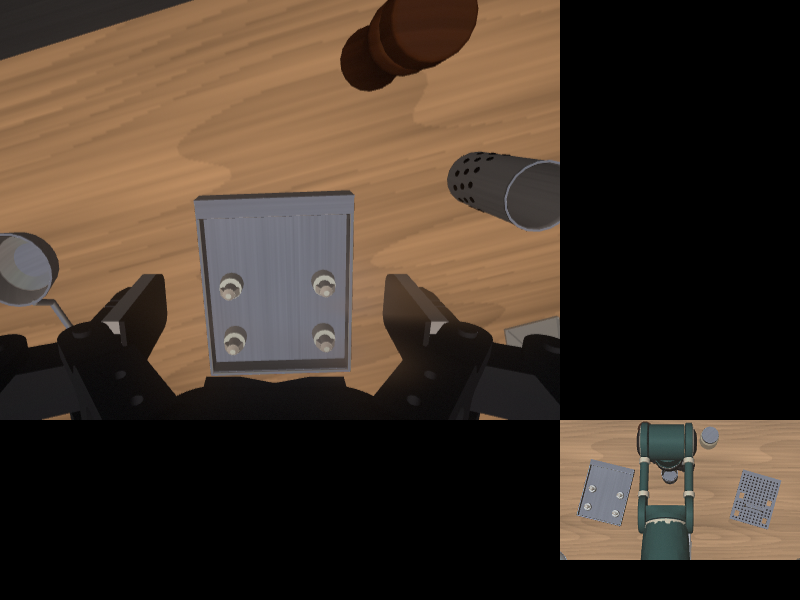

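The caddy stands upright on the worktop, and the empty tray shows all four studs near px (231,288), (324,285), (234,342) and (324,339). Next I'll fit the stud shoulders.

Run:
```python
from h import *
import pickle
c=pickle.load(open("c4.pkl","rb"));im=cv2.imread("pics/w4.png")
hsv=cv2.cvtColor(im,cv2.COLOR_BGR2HSV)
b,g,r=[im[...,i].astype(int) for i in range(3)]
m=((r>b-4)&(r>70)).astype(np.uint8)  # warm white vs bluish steel
m[:220]=0;m[360:]=0;m[:,:212]=0;m[:,346:]=0
n,l,st,ce=cv2.connectedComponentsWithStats(m)
f=210/np.tan(np.radians(c["fov_y"]/2))
A=[]
for i in range(1,n):
    if st[i,4]>100:
        x,y,w,h,a=st[i]; u=x+(w-1)/2
        # shoulder circle: width w at depth -> height by projecting a 24 mm disc
        X0=cast(c,[[u,y+10]],.016)[0]
        ax=np.array([[.965,-.263,0]])*.012
        q=proj(c,np.vstack([X0+ax,X0-ax])); hh=abs(q[1,1]-q[0,1])
        v=y+hh/2-.5; A.append((u,v)); print(st[i],hh.round(1),(u,round(v,1)))
A=np.array(A);X=cast(c,A,.016)
o=np.argsort(A[:,1]);bk=o[:2][np.argsort(A[o[:2],0])];fr=o[2:4][np.argsort(A[o[2:4],0])]
bl,br,fl,frr=X[bk[0]],X[bk[1]],X[fr[0]],X[fr[1]]
print(np.array([bl,br,fl,frr]).round(4),np.linalg.norm(bl-br),np.linalg.norm(fl-frr),np.linalg.norm(bl-fl),np.linalg.norm(br-frr))
ya=np.degrees(np.arctan2((bl-br+fl-frr)[1],(bl-br+fl-frr)[0]))-90
print("yaw from rows",ya,"from cols",np.degrees(np.arctan2((bl+br-fl-frr)[1],(bl+br-fl-frr)[0])))
a=np.radians(ya);print("origin",(bl+br+fl+frr)/4+.0325*np.array([np.cos(a),np.sin(a),0]))
C=cast(c,[[195,200],[353,192],[352,371],[211,375]],.023);print("corners",C.round(4))
```

```text
[311 269  25  29 550] 21.1 (np.float64(323.0), np.float64(279.0))
[ 298  270   48   90 1044] 21.0 (np.float64(321.5), np.float64(280.0))
[219 272  25  29 543] 20.9 (np.float64(231.0), np.float64(282.0))
[223 325  24  31 553] 19.3 (np.float64(234.5), np.float64(334.1))
[[0.5954 0.2082 0.016 ]
 [0.5961 0.2064 0.016 ]
 [0.6182 0.301  0.016 ]
 [0.5576 0.3155 0.016 ]] 0.0019096317938396951 0.06230530491406404 0.09562536384922217 0.11570121209858607
yaw from rows -101.96057739392045 from cols -85.57539213467525
origin [0.58512068 0.22596096 0.016     ]
corners [[0.7132 0.3079 0.023 ]
 [0.6806 0.1576 0.023 ]
 [0.4833 0.2008 0.023 ]
 [0.5192 0.3537 0.023 ]]
```

Run:
```python
import cv2
im=cv2.imread("pics/w4.png")[185:385,185:365]
cv2.imwrite("pics/z4.png",cv2.resize(im,None,fx=3,fy=3,interpolation=cv2.INTER_CUBIC))
```

```text
(no output)
```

View pics/z4.png

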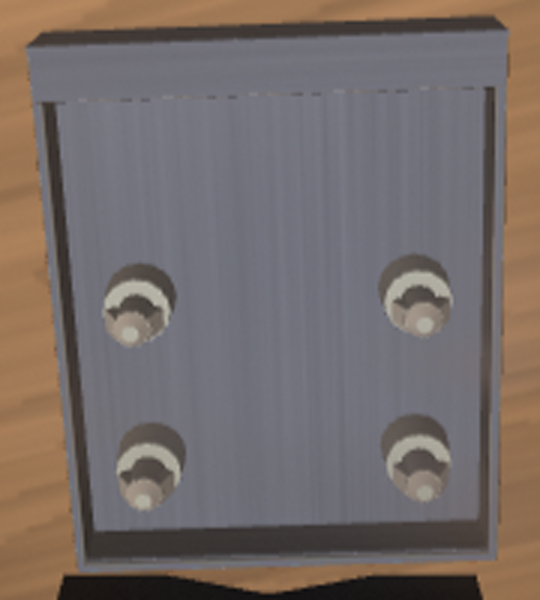

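Run:
```python
from h import *
import pickle
from scipy.optimize import least_squares
c=pickle.load(open("c4.pkl","rb"))
z=np.array([[130,335],[425,325],[143,502],[425,493],[137.5,312],[418.5,300],[149.5,466],[419.5,460],[36,103],[508,86],[28,47],[507,29],[78,570],[497,558]])
px=(z-1)/3+185
M=np.array([[0,50,34],[0,-50,34],[-65,50,34],[-65,-50,34],[0,50,16],[0,-50,16],[-65,50,16],[-65,-50,16],[80,78,26],[80,-78,26],[99,78,26],[99,-78,26],[-102,78,20],[-102,-78,20]])/1000
for zz in(0,):
  def W(t): 
    a=t[2];return M@np.array([[np.cos(a),np.sin(a),0],[-np.sin(a),np.cos(a),0],[0,0,1]])+[t[0],t[1],t[3] if len(t)>3 else 0]
  for k in(3,4):
    r=least_squares(lambda t:(proj(c,W(t))-px).ravel(),[.6,.25,-.24,0][:k],loss="soft_l1")
    print(r.x.round(4),np.degrees(r.x[2]));print((proj(c,W(r.x))-px).round(1).tolist())
```

```text
[ 0.6     0.2553 -0.2285] -13.094540597270855
[[0.1, -0.1], [0.4, -0.0], [0.0, 0.1], [0.4, 0.2], [-0.3, -0.2], [0.2, 0.6], [-0.3, 2.2], [-0.0, 1.4], [-1.8, -0.0], [0.3, -0.0], [-0.9, -0.4], [1.0, -0.2], [0.5, -0.7], [-0.3, -0.9]]
[ 0.5995  0.2554 -0.2287 -0.0014] -13.105857213912397
[[0.3, -0.3], [0.2, -0.1], [0.2, -0.3], [0.2, -0.1], [-0.1, -0.3], [0.1, 0.6], [-0.1, 1.9], [-0.2, 1.1], [-1.4, 0.1], [0.0, 0.2], [-0.5, -0.1], [0.8, 0.1], [0.7, -1.1], [-0.6, -1.3]]
```

The tray fit is good to about 0.4 px on the studs: origin (0.600, 0.2553), yaw −13.1°. The plate's handle bar is near (0.551, −0.2596).

I can't tilt the tool, so I'll pinch the bar by its ends. The pad axis then lies along plate y, and the plate can pivot in the grip.

>>> play_rows:
  series:
    - {"translation": [-0.001, 0.047, 0], "spin": 0}
    - {"translation": [-0.001, 0.047, 0], "spin": 0}
    - {"translation": [-0.001, 0.047, 0], "spin": 0}
    - {"translation": [-0.001, 0.047, 0], "spin": 0}
    - {"translation": [-0.001, 0.047, 0], "spin": 0}

```text
time: 9.95
tool_pos: [0.6296, -0.0041, 0.2287]
tcp_rot: [3.112, -0.427, -0.0]
wrist_force: [1.5, -1.1, 1.2]
width: 1.0
```

>>> play_rows:
  series:
    - {"translation": [-0.001, 0.047, 0], "spin": 0}
    - {"translation": [-0.001, 0.047, 0], "spin": 0}
    - {"translation": [-0.001, 0.047, 0], "spin": 0}
    - {"translation": [-0.001, 0.047, 0], "spin": 0}
    - {"translation": [-0.001, 0.047, 0], "spin": 0}

```text
time: 10.45
tool_pos: [0.5611, -0.2289, 0.2288]
tcp_rot: [3.112, -0.428, -0.0]
wrist_force: [1.2, -0.0, 0.6]
width: 0.999
```

>>> play_rows:
  series:
    - {"translation": [-0.004, 0.042, 0], "spin": 0}
    - {"translation": [0, 0, 0.05], "spin": 0}
    - {"translation": [0, 0, 0.04], "spin": 0}
    - {"translation": [0, 0, 0], "spin": 0}
    - {"translation": [0, 0, 0], "spin": 0}

```text
time: 10.95
tool_pos: [0.5467, -0.2659, 0.1383]
tcp_rot: [-3.112, 0.427, 0.004]
wrist_force: [0.3, -0.5, 0.9]
width: 0.998
```

Run:
```python
from h import *
s,p,R=tool();c=bot.get_calibration("wrist"); im=bot.read_camera("wrist");print(s["time"],p,R.round(3))
cv2.imwrite("pics/w5.png",im)
go([.5510,-.2596,.008],np.radians(-15.35))
```

```text
10.95 [ 0.5466843  -0.26586485  0.13832932] [[ 0.963 -0.269 -0.002]
 [-0.269 -0.963  0.001]
 [-0.002 -0.    -1.   ]]
tool shift [ 0.0005 -0.0073  0.1324] yaw now -15.6
spin units -0.05
```

View pics/w5.png

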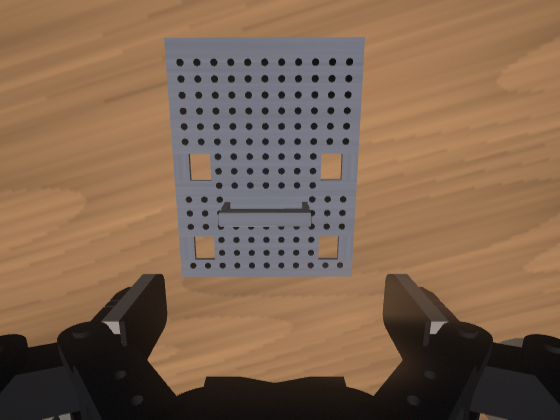

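The bar is at px 218–312, row ~215, about 7 mm left of the jaw centre. That agrees with the computed shift, so I'll descend.

>>> play_rows:
  series:
    - {"translation": [0.0005, -0.0073, 0], "spin": 0}
    - {"translation": [0, 0, 0.04], "spin": 0}
    - {"translation": [0, 0, 0.04], "spin": 0}
    - {"translation": [0, 0, 0.02], "spin": 0}
    - {"translation": [0, 0, 0.02], "spin": 0}

```text
time: 11.5
tool_pos: [0.5522, -0.2585, 0.0199]
tcp_rot: [3.112, -0.424, 0.004]
wrist_force: [0.2, 0.9, -0.3]
width: 1.0
```

>>> play_rows:
  series:
    - {"translation": [0, 0, 0.01], "spin": 0}
    - {"translation": [0, 0, 0], "spin": 0}
    - {"translation": [0, 0, 0], "spin": 0}

```text
time: 11.8
tool_pos: [0.5519, -0.259, 0.0105]
tcp_rot: [3.112, -0.425, 0.004]
wrist_force: [0.1, -0.3, 1.0]
width: 0.999
```

>>> play_rows:
  series:
    - {"translation": [0, 0, 0], "spin": 0}
    - {"translation": [0, 0, 0], "spin": 0}
    - {"translation": [0, 0, 0], "spin": 0}
    - {"translation": [0, 0, 0], "spin": 0}
    - {"translation": [0, 0, 0], "spin": 0}
  jaw: -1
  force: 20

```text
time: 12.3
tool_pos: [0.5518, -0.2595, 0.0108]
tcp_rot: [3.111, -0.425, 0.005]
wrist_force: [-0.7, 0.3, 6.8]
width: 0.746
```

>>> play_rows:
  series:
    - {"translation": [0, 0, -0.008], "spin": 0}
    - {"translation": [0, 0, -0.008], "spin": 0}
    - {"translation": [0, 0, -0.008], "spin": 0}
    - {"translation": [0, 0, -0.008], "spin": 0}
    - {"translation": [0, 0, 0], "spin": 0}

```text
time: 12.8
tool_pos: [0.5514, -0.2592, 0.0424]
tcp_rot: [3.112, -0.425, 0.004]
wrist_force: [1.3, -0.4, -4.3]
width: 0.746
```

Run:
```python
from h import *
s,p,R=tool();c=bot.get_calibration("wrist"); im=bot.read_camera("wrist");print(s["time"],p,R.round(3),s["wrist_force"],s["torque"],s["width"])
cv2.imwrite("pics/w6.png",im)
```

```text
12.8 [ 0.55142433 -0.25917969  0.04238031] [[ 0.963 -0.268  0.002]
 [-0.268 -0.963 -0.001]
 [ 0.003  0.001 -1.   ]] [ 1.2885511  -0.37533861 -4.25031689] [0.02325434 0.03091511 0.02348833] 0.7459141432372707
```

View pics/w6.png

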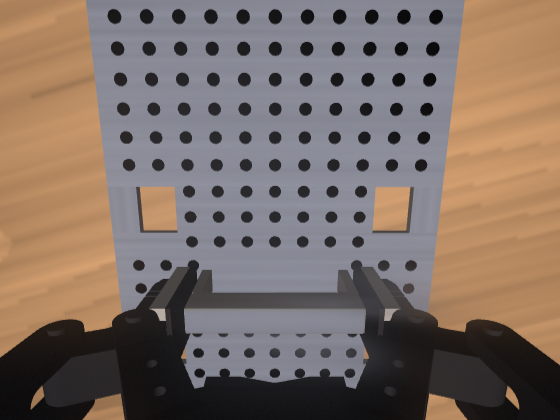

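The bar is pinched by its ends, width 0.746, about 63.4 mm. Hole-row spacing shows the plate still flat, so 20 N of friction holds it level. I'll use quick upward jerks to let the back end sag.

>>> play_rows:
  series:
    - {"translation": [0, 0, -0.05], "spin": 0}
    - {"translation": [0, 0, -0.05], "spin": 0}
    - {"translation": [0, 0, -0.05], "spin": 0}
    - {"translation": [0, 0, 0], "spin": 0}
    - {"translation": [0, 0, 0], "spin": 0}

```text
time: 13.35
tool_pos: [0.5513, -0.2591, 0.1924]
tcp_rot: [3.111, -0.425, 0.005]
wrist_force: [-0.9, 0.1, -5.5]
width: 0.744
```

```bash
cat >> h.py <<'E'
from scipy.optimize import brentq
def tilt(name=None,w=(2,25)):
    c=bot.get_calibration("wrist");s,p,R=tool();im=bot.read_camera("wrist")
    if name: cv2.imwrite(name,im)
    hsv=cv2.cvtColor(im,cv2.COLOR_BGR2HSV)
    m=cv2.inRange(hsv,(5,60,40),(25,255,255))
    n,l,st,ce=cv2.connectedComponentsWithStats(m)
    B=[(ce[i],st[i]) for i in range(1,n) if 250<st[i,4]<4000 and st[i,0]>90 and st[i,0]+st[i,2]<470 and .5<st[i,2]/st[i,3]<2]
    for b in B: print("blob",b[0].round(1),b[1])
    return c,p,R,B
def slotv(c,p,R,th,gz=.028,off=0):
    """pixels of back slot centres (plate top) at tilt th (back down); grip axis gz behind TCP"""
    L=[]
    for y in(50,-50):
        X=np.array([.032,-.001*y,-.033+.004]) # rel axis: fwd, tool y, up
        f=X[0]*np.cos(th)+X[2]*np.sin(th); u=-X[0]*np.sin(th)+X[2]*np.cos(th)
        L.append(p+R@np.array([f+off,X[1],-gz-u]))
    return proj(c,np.array(L))
E
python3 - <<'E'
from h import *
c,p,R,B=tilt("pics/w7.png");print(p)
for g in (.022,.026,.03): print(g,[slotv(c,p,R,np.radians(a),g).round(0).tolist() for a in(0,5,10,20,30)])
E
```

```text
blob [159.3 210.4] [ 141  189   37   44 1509]
blob [389.7 210.4] [ 372  189   37   44 1506]
blob [442.5 408.4] [425 393  43  27 812]
[ 0.55125113 -0.25911516  0.19243632]
0.022 [[[156.0, 206.0], [395.0, 206.0]], [[159.0, 210.0], [392.0, 211.0]], [[161.0, 215.0], [390.0, 216.0]], [[165.0, 227.0], [386.0, 227.0]], [[168.0, 239.0], [383.0, 240.0]]]
0.026 [[[153.0, 208.0], [398.0, 208.0]], [[156.0, 213.0], [395.0, 213.0]], [[158.0, 218.0], [393.0, 218.0]], [[162.0, 229.0], [388.0, 229.0]], [[165.0, 242.0], [385.0, 242.0]]]
0.03 [[[150.0, 210.0], [401.0, 210.0]], [[153.0, 215.0], [398.0, 215.0]], [[155.0, 220.0], [396.0, 220.0]], [[160.0, 232.0], [391.0, 232.0]], [[163.0, 245.0], [388.0, 245.0]]]
```

>>> play_rows:
  series:
    - {"translation": [0, 0, 0.05], "spin": 0}
    - {"translation": [0, 0, -0.05], "spin": 0}
    - {"translation": [0, 0, 0.05], "spin": 0}
    - {"translation": [0, 0, -0.05], "spin": 0}
    - {"translation": [0, 0, 0], "spin": 0}

```text
time: 13.9
tool_pos: [0.5473, -0.257, 0.1855]
tcp_rot: [-3.109, 0.425, 0.015]
wrist_force: [2.4, -1.5, -1.1]
width: 0.743
```

Run:
```python
from h import *
c,p,R,B=tilt("pics/w8.png");print(p)
im=cv2.imread("pics/w6.png");m=cv2.inRange(cv2.cvtColor(im,cv2.COLOR_BGR2HSV),(5,60,40),(25,255,255))
n,l,st,ce=cv2.connectedComponentsWithStats(m)
for i in range(1,n):
    if 250<st[i,4]<4000: print("w6",ce[i],st[i])
# hole rows: fit plane angle
for f in("w6","w7","w8"):
    g=cv2.cvtColor(cv2.imread(f"pics/{f}.png"),cv2.COLOR_BGR2GRAY)
    m=(g<70).astype(np.uint8);m[255:]=0
    n,l,st,ce=cv2.connectedComponentsWithStats(m)
    C=np.array([ce[i] for i in range(1,n) if 60<st[i,4]<400 and .6<st[i,2]/st[i,3]<1.6])
    rows=[]
    for v in sorted(C[:,1]):
        if not rows or v-rows[-1][-1]>8: rows.append([v])
        else: rows[-1].append(v)
    out=[]
    for r in rows:
        k=C[(C[:,1]>=r[0])&(C[:,1]<=r[-1])]
        if len(k)==11:
            Z=361.*.12/np.ptp(k[:,0]); out.append((Z*(np.mean(r)-c["cy"])/361.,Z))
    out=np.array(out); print(f,len(out),np.degrees(np.arctan(np.polyfit(out[:,0],out[:,1],1)[0])) if len(out)>1 else C.shape)
```

```text
blob [166.7 235.1] [ 150  214   34   43 1372]
blob [381.4 234.6] [ 365  214   34   42 1345]
blob [447.  408.7] [434 394  34  26 594]
[ 0.54729272 -0.25702688  0.18552187]
w6 [158.09096902 208.36058009] [ 139  187   38   44 1517]
w6 [390.94013158 208.39802632] [ 373  187   38   44 1520]
w6 [106.44554455 408.42945545] [ 82 393  43  27 808]
w6 [442.6453202  408.38669951] [425 393  43  27 812]
w6 6 14.331052752396744
w7 6 12.052090648120304
w8 6 -5.77613950107599
```

Tilt from the hole rows is now about 20°, back edge down. I'll lock the grip and take a clean look.

>>> play_rows:
  series:
    - {"translation": [0, 0, 0], "spin": 0}
    - {"translation": [0, 0, 0], "spin": 0}
    - {"translation": [0, 0, 0], "spin": 0}
  jaw: -1
  force: 100

```text
time: 14.25
tool_pos: [0.5502, -0.2585, 0.1902]
tcp_rot: [-3.112, 0.426, 0.001]
wrist_force: [-1.1, 0.3, -4.1]
width: 0.717
```

Run:
```python
from h import *
c,p,R,B=tilt("pics/w9.png");print(p,R.round(3))
import pickle;pickle.dump((c,p,R),open("c9.pkl","wb"))
```

```text
blob [381. 234.] [ 365  213   33   43 1372]
blob [167.1 235. ] [ 151  214   33   43 1376]
blob [445.3 408.6] [434 394  31  26 544]
[ 0.55017478 -0.25853798  0.19022741] [[ 0.963 -0.268 -0.001]
 [-0.268 -0.963  0.   ]
 [-0.001 -0.    -1.   ]]
```

View pics/w9.png

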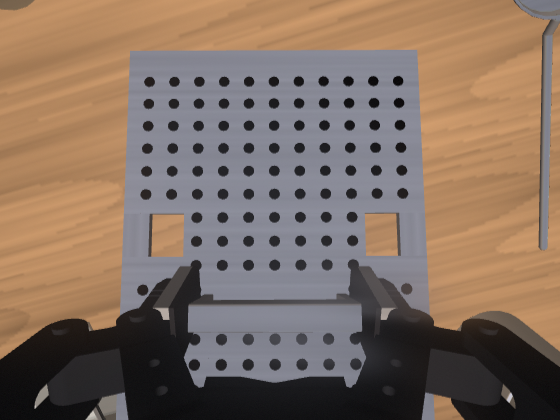

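The plate is tilted back-edge-down in the grip. The top corners of its back edge are at px (131,51) and (417,50), and the back slots span rows 213–257.

Run:
```python
from h import *
import pickle
c,p,R=pickle.load(open("c9.pkl","rb"))
f=210/np.tan(np.radians(c["fov_y"]/2));K=np.array([[f,0,c["cx"]],[0,f,c["cy"]],[0,0,1]])
M=np.array([[90,70,4],[90,-70,4],[10,58,4],[10,42,4],[-10,58,4],[-10,42,4],[10,-42,4],[10,-58,4],[-10,-42,4],[-10,-58,4]],float)/1000
px=np.array([[131,51],[417,50],[149,213.5],[184,213.5],[149,257],[183.5,257],[365,213],[400,213],[365,256],[401,256]],float)
ok,rv,tv=cv2.solvePnP(M,px,K,None);Rp=cv2.Rodrigues(rv)[0]
e=cv2.projectPoints(M,rv,tv,K,None)[0][:,0]-px;print(e.round(1).tolist())
# into tool frame
Rt=R.T@c["R"].T@Rp; tt=R.T@(c["R"].T@(tv.ravel()-c["t"])-p)
print(Rt.round(3),tt.round(4)); print("tilt",np.degrees(np.arcsin(Rt[2,0])))
for n,q in dict(back=[.09,0,0],front=[-.09,0,0],grip=[-.032,0,.033]).items(): print(n,(Rt@q+tt).round(4))
```

```text
[[-0.4, 0.2], [0.4, 0.1], [0.8, 0.2], [0.2, 0.0], [-0.6, -0.2], [-0.3, -0.3], [-0.2, -0.1], [-0.8, -0.2], [1.0, 0.2], [-0.1, 0.0]]
[[ 0.935 -0.004  0.356]
 [-0.004 -1.    -0.002]
 [ 0.356  0.001 -0.935]] [ 0.0143 -0.0004  0.0223]
tilt 20.847642609133242
back [ 0.0984 -0.0007  0.0543]
front [-0.0698 -0.     -0.0097]
grip [-0.0039 -0.0003 -0.0199]
```

>>> play_rows:
  series:
    - {"translation": [0, 0, -0.015], "spin": 0}
    - {"translation": [0, 0, -0.015], "spin": 0}
    - {"translation": [-0.003, -0.015, -0.005], "spin": 0}
    - {"translation": [-0.006, -0.025, 0], "spin": 0}
    - {"translation": [-0.008, -0.035, 0], "spin": 0}

```text
time: 14.8
tool_pos: [0.5549, -0.1817, 0.2278]
tcp_rot: [3.112, -0.429, 0.005]
wrist_force: [0.1, 0.4, -4.4]
width: 0.721
```

>>> play_rows:
  series:
    - {"translation": [-0.009, -0.04, 0], "spin": 0}
    - {"translation": [-0.009, -0.04, 0], "spin": 0}
    - {"translation": [-0.009, -0.04, 0], "spin": 0}
    - {"translation": [-0.009, -0.04, 0], "spin": 0}
    - {"translation": [-0.009, -0.04, 0], "spin": 0}

```text
time: 15.3
tool_pos: [0.5645, 0.0255, 0.2273]
tcp_rot: [-3.112, 0.425, -0.003]
wrist_force: [0.3, 0.5, -4.0]
width: 0.722
```

>>> play_rows:
  series:
    - {"translation": [-0.009, -0.04, 0], "spin": 0}
    - {"translation": [-0.009, -0.04, 0], "spin": 0}
    - {"translation": [-0.009, -0.04, 0], "spin": 0}
    - {"translation": [-0.008, -0.035, 0], "spin": 0}
    - {"translation": [-0.008, -0.03, 0], "spin": -0.25}

```text
time: 15.8
tool_pos: [0.5724, 0.2158, 0.2273]
tcp_rot: [-3.116, 0.389, -0.002]
wrist_force: [-0.1, -0.3, -4.5]
width: 0.72
```

>>> play_rows:
  series:
    - {"translation": [-0.003, -0.015, 0], "spin": -0.25}
    - {"translation": [0, 0, 0], "spin": 0}
    - {"translation": [0, 0, 0], "spin": 0}

```text
time: 16.1
tool_pos: [0.5734, 0.228, 0.2263]
tcp_rot: [3.121, -0.356, 0.001]
wrist_force: [0.1, -1.2, -3.9]
width: 0.72
```

```bash
cat >> h.py <<'E'
TO=np.array([.600,.2553,0]);TA=np.radians(-13.1)
TR=Ro.from_euler("z",TA).as_matrix()
def intray(X): return TR.T@(np.asarray(X)-TO)
def tgt(x,y,z): return TO+TR@np.array([x,y,z])
E
python3 - <<'E'
from h import *
c,p,R,B=tilt("pics/w10.png");print(bot.read_state()["time"],intray(p).round(4),R.round(3))
go(tgt(-.0244,-.0005,.114),TA)
E
```

```text
blob [381. 234.] [ 365  213   33   43 1372]
blob [445.3 408.6] [434 394  31  26 545]
16.15 [-0.0197 -0.0327  0.2263] [[ 0.974 -0.225  0.   ]
 [-0.225 -0.974 -0.001]
 [ 0.001  0.    -1.   ]]
tool shift [-0.0049 -0.0328  0.1121] yaw now -13.09
spin units 0.0
```

>>> play_rows:
  series:
    - {"translation": [-0.005, -0.033, 0], "spin": 0}
    - {"translation": [0, 0, 0.035], "spin": 0}
    - {"translation": [0, 0, 0.04], "spin": 0}
    - {"translation": [0, 0, 0.03], "spin": 0}
    - {"translation": [0, 0, 0.007], "spin": 0}

```text
time: 16.65
tool_pos: [0.5728, 0.2583, 0.1089]
tcp_rot: [3.116, -0.36, -0.013]
wrist_force: [-0.6, -1.1, -4.8]
width: 0.72
```

>>> play_rows:
  series:
    - {"translation": [0, 0, 0], "spin": 0}
    - {"translation": [0, 0, 0], "spin": 0}

```text
time: 16.85
tool_pos: [0.5778, 0.261, 0.1159]
tcp_rot: [-3.12, 0.359, -0.005]
wrist_force: [0.6, -1.3, -3.4]
width: 0.719
```

Run:
```python
from h import *
s,p,R=tool();c=bot.get_calibration("wrist");im=bot.read_camera("wrist");cv2.imwrite("pics/w11.png",im)
print(s["time"],intray(p).round(4),s["wrist_force"]); go(tgt(-.0244,-.0005,.0633),TA)
cv2.imwrite("pics/s11.png",cv2.resize(bot.read_camera("scene")[160:260,310:460],None,fx=2.6,fy=2.6,interpolation=cv2.INTER_CUBIC))
v=np.zeros((420+260,560,3),np.uint8);v[:420]=im;z=cv2.imread("pics/s11.png");v[420:420+z.shape[0],:z.shape[1]]=z
cv2.imwrite("pics/v11.png",cv2.resize(v,None,fx=.88,fy=.88))
```

```text
16.85 [-0.0229  0.0006  0.1159] [ 0.56916413 -1.2915393  -3.44071104]
tool shift [-0.002   0.0017  0.0533] yaw now -13.12
spin units -0.0
```

View pics/v11.png

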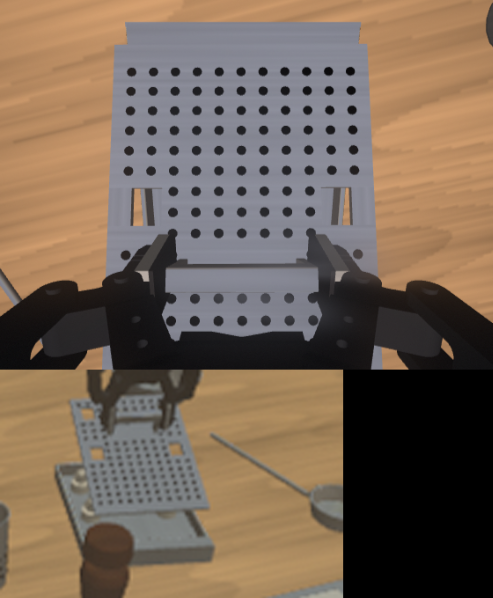

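The plate is tilted and centred over the tray, with the lip showing just beyond its back edge (row ~50). I'll lower it in front of the lip.

>>> play_rows:
  series:
    - {"translation": [-0.002, 0.001, 0.02], "spin": 0}
    - {"translation": [0, 0, 0.015], "spin": 0}
    - {"translation": [0, 0, 0.01], "spin": 0}
    - {"translation": [0, 0, 0.005], "spin": 0}
    - {"translation": [0, 0, 0], "spin": 0}

```text
time: 17.45
tool_pos: [0.5734, 0.2604, 0.0628]
tcp_rot: [3.12, -0.357, -0.003]
wrist_force: [-0.2, -0.0, -4.4]
width: 0.721
```

>>> play_rows:
  series:
    - {"translation": [0, 0, 0.002], "spin": 0}
    - {"translation": [0, 0, 0], "spin": 0}

```text
time: 17.65
tool_pos: [0.5745, 0.2608, 0.0623]
tcp_rot: [-3.121, 0.358, -0.001]
wrist_force: [0.0, -0.0, -4.6]
width: 0.719
```

Run:
```python
from h import *
c,p,R,B=tilt("pics/w12.png");s=bot.read_state();print(s["time"],intray(p).round(4),s["wrist_force"]); go(tgt(-.0074,-.0005,.0633),TA)
```

```text
blob [445.3 408.6] [434 394  31  26 545]
17.7 [-0.0261 -0.0004  0.0623] [-0.26673833  0.05010354 -4.72915242]
tool shift [ 0.0187  0.0001 -0.0009] yaw now -13.07
spin units 0.01
```

>>> play_rows:
  series:
    - {"translation": [0.005, 0, 0], "spin": 0}
    - {"translation": [0.004, 0, 0], "spin": 0}
    - {"translation": [0.004, 0, 0], "spin": 0}
    - {"translation": [0, 0, 0], "spin": 0}

```text
time: 18.1
tool_pos: [0.5877, 0.2576, 0.0621]
tcp_rot: [-3.121, 0.358, -0.001]
wrist_force: [-0.3, 0.4, -3.8]
width: 0.718
```

>>> play_rows:
  series:
    - {"translation": [0.003, 0, 0], "spin": 0}
    - {"translation": [0.002, 0, 0], "spin": 0}
    - {"translation": [0, 0, 0], "spin": 0}
    - {"translation": [0, 0, 0], "spin": 0}

```text
time: 18.5
tool_pos: [0.5915, 0.2565, 0.0617]
tcp_rot: [3.121, -0.358, -0.0]
wrist_force: [-0.1, -0.4, -4.0]
width: 0.722
```

Run:
```python
from h import *
c=bot.get_calibration("wrist");s,p,R=tool();im=bot.read_camera("wrist");cv2.imwrite("pics/w13.png",im);print(s["time"],intray(p).round(4),s["wrist_force"])
print("lip front edge px",proj(c,[tgt(.08,.078,.026),tgt(.08,-.078,.026)]).round(0).tolist())
v=np.hstack([im,np.zeros((420,240,3),np.uint8)]);z=cv2.resize(bot.read_camera("scene")[160:260,320:440],(240,200));v[:200,560:]=z
cv2.imwrite("pics/v13.png",v)
```

```text
18.5 [-0.0086 -0.0007  0.0617] [-0.09981922 -0.36630982 -3.99946131]
lip front edge px [[103.0, 71.0], [445.0, 71.0]]
```

View pics/v13.png

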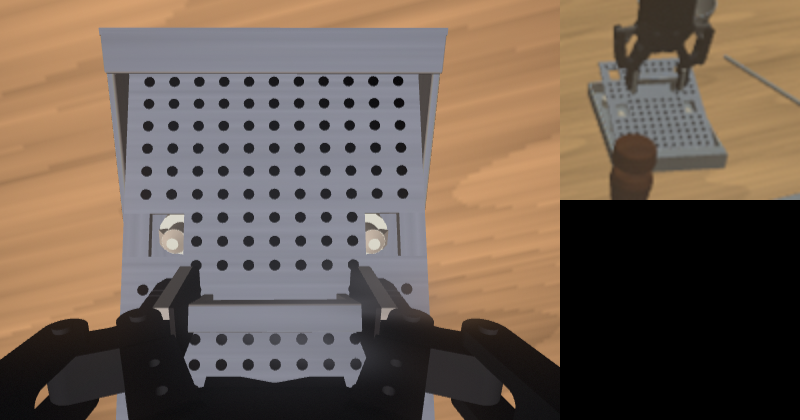

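The plate's back edge is tucked under the lip (lip front edge at row 72), with the back stud tips inside the slots at (172,243) and (373,243). Contact forces stayed near zero. Next I'll swing down with a light grip, drawing the hand forward along the arc.

>>> play_rows:
  series:
    - {"translation": [0, 0, 0], "spin": 0}
    - {"translation": [0, 0, 0], "spin": 0}
    - {"translation": [0, 0, 0], "spin": 0}
  jaw: -1
  force: 20

```text
time: 18.9
tool_pos: [0.5914, 0.2566, 0.0618]
tcp_rot: [3.121, -0.357, -0.0]
wrist_force: [0.2, -0.6, -4.6]
width: 0.725
```

>>> play_rows:
  series:
    - {"translation": [-0.001, 0, 0.004], "spin": 0}
    - {"translation": [-0.002, 0, 0.004], "spin": 0}
    - {"translation": [-0.002, 0, 0.004], "spin": 0}
    - {"translation": [-0.002, 0, 0.003], "spin": 0}
    - {"translation": [0, 0, 0], "spin": 0}

```text
time: 19.4
tool_pos: [0.5858, 0.2584, 0.0484]
tcp_rot: [-3.121, 0.357, -0.005]
wrist_force: [-2.3, -0.8, 7.6]
width: 0.727
```

```bash
cat >> h.py <<'E'
def rowang(name):
    c=bot.get_calibration("wrist");s,p,R=tool();im=bot.read_camera("wrist");cv2.imwrite(name,im)
    print(s["time"],"tcp in tray",intray(p).round(4),"F",np.round(s["wrist_force"],1),"w",round(s["width"],3))
    g=cv2.cvtColor(im,cv2.COLOR_BGR2GRAY);m=(g<70).astype(np.uint8);m[285:]=0
    n,l,st,ce=cv2.connectedComponentsWithStats(m)
    C=np.array([ce[i] for i in range(1,n) if 40<st[i,4]<400 and .6<st[i,2]/st[i,3]<1.6 and 100<ce[i][0]<450])
    C=C[np.argsort(C[:,1])];out=[];I=np.split(C,np.where(np.diff(C[:,1])>8)[0]+1)
    f=210/np.tan(np.radians(c["fov_y"]/2))
    for k in I:
        if len(k)==11: Z=f*.12/np.ptp(k[:,0]);out.append((Z*(k[:,1].mean()-c["cy"])/f,Z))
    out=np.array(out);print("rows",len(out))
    if len(out)>2: print("tilt",14.5-np.degrees(np.arctan(np.polyfit(out[:,0],out[:,1],1)[0])))
E
python3 -c "
from h import *
rowang('pics/w14.png')"
```

```text
19.4 tcp in tray [-0.0145 -0.0002  0.0484] F [-2.3 -0.8  7.6] w 0.727
rows 6
tilt 16.464188229355134
```

>>> play_rows:
  series:
    - {"translation": [-0.002, 0, 0.002], "spin": 0}
    - {"translation": [-0.002, 0, 0.002], "spin": 0}
    - {"translation": [-0.0015, 0, 0.002], "spin": 0}
    - {"translation": [-0.001, 0, 0.001], "spin": 0}
    - {"translation": [0, 0, 0], "spin": 0}

```text
time: 19.95
tool_pos: [0.5811, 0.2598, 0.0418]
tcp_rot: [-3.12, 0.357, -0.009]
wrist_force: [2.1, -2.5, 5.5]
width: 0.725
```

```bash
python3 -c "
from h import *
rowang('pics/w15.png')"
```

```text
19.95 tcp in tray [-0.0195  0.0001  0.0418] F [ 2.1 -2.5  5.5] w 0.725
rows 6
tilt 12.930682820435909
```

>>> play_rows:
  series:
    - {"translation": [-0.0015, 0, 0.002], "spin": 0}
    - {"translation": [-0.0015, 0, 0.002], "spin": 0}
    - {"translation": [-0.001, 0, 0.002], "spin": 0}
    - {"translation": [0, 0, 0], "spin": 0}

```text
time: 20.4
tool_pos: [0.5772, 0.2609, 0.0353]
tcp_rot: [-3.119, 0.357, -0.009]
wrist_force: [4.6, -1.7, 3.5]
width: 0.726
```

```bash
python3 -c "
from h import *
rowang('pics/w16.png')"
```

```text
20.4 tcp in tray [-0.0234  0.0003  0.0353] F [ 4.6 -1.7  3.5] w 0.726
rows 6
tilt 9.453001847622723
```

>>> play_rows:
  series:
    - {"translation": [-0.001, 0, 0.0015], "spin": 0}
    - {"translation": [-0.001, 0, 0.0015], "spin": 0}
    - {"translation": [-0.001, 0, 0.001], "spin": 0}
    - {"translation": [0, 0, 0], "spin": 0}

```text
time: 20.85
tool_pos: [0.5769, 0.2612, 0.0343]
tcp_rot: [-3.119, 0.357, -0.016]
wrist_force: [4.4, -8.0, 15.7]
width: 0.721
```

```bash
python3 -c "
from h import *
rowang('pics/w17.png')"
```

```text
20.85 tcp in tray [-0.0239  0.0005  0.0343] F [ 4.4 -8.  15.7] w 0.721
rows 6
tilt 9.306256053919807
```

Resistance is building at about 9°. I'll ease off, release so the plate settles on the studs, and look.

>>> play_rows:
  series:
    - {"translation": [0.001, 0, -0.003], "spin": 0}
    - {"translation": [0, 0, 0], "spin": 0}

```text
time: 21.1
tool_pos: [0.5768, 0.261, 0.0347]
tcp_rot: [-3.119, 0.357, -0.013]
wrist_force: [7.8, -4.3, 3.2]
width: 0.719
```

>>> play_rows:
  series:
    - {"translation": [0, 0, 0], "spin": 0}
    - {"translation": [0, 0, 0], "spin": 0}
    - {"translation": [0, 0, 0], "spin": 0}
    - {"translation": [0, 0, 0], "spin": 0}
    - {"translation": [0, 0, 0], "spin": 0}
  jaw: 1

```text
time: 21.6
tool_pos: [0.5718, 0.2611, 0.0323]
tcp_rot: [3.121, -0.357, -0.002]
wrist_force: [0.6, 0.1, -0.1]
width: 1.005
```

>>> play_rows:
  series:
    - {"translation": [0, 0, -0.02], "spin": 0}
    - {"translation": [0, 0, -0.04], "spin": 0}
    - {"translation": [0.02, 0, -0.04], "spin": 0}
    - {"translation": [0.03, 0, -0.03], "spin": 0}
    - {"translation": [0, 0, 0], "spin": 0}

```text
time: 22.1
tool_pos: [0.6279, 0.2504, 0.1701]
tcp_rot: [-3.115, 0.359, -0.02]
wrist_force: [0.5, 0.3, 0.3]
width: 1.004
```

Run:
```python
from h import *
c=bot.get_calibration("wrist");s,p,R=tool();im=bot.read_camera("wrist");cv2.imwrite("pics/w18.png",im);print(s["time"],intray(p).round(4))
import pickle;pickle.dump((c,p,R),open("c18.pkl","wb"))
cv2.imwrite("pics/z18.png",cv2.resize(im[120:420,130:420],None,fx=2,fy=2,interpolation=cv2.INTER_CUBIC))
```

```text
22.1 [0.0283 0.0016 0.1701]
```

View pics/z18.png

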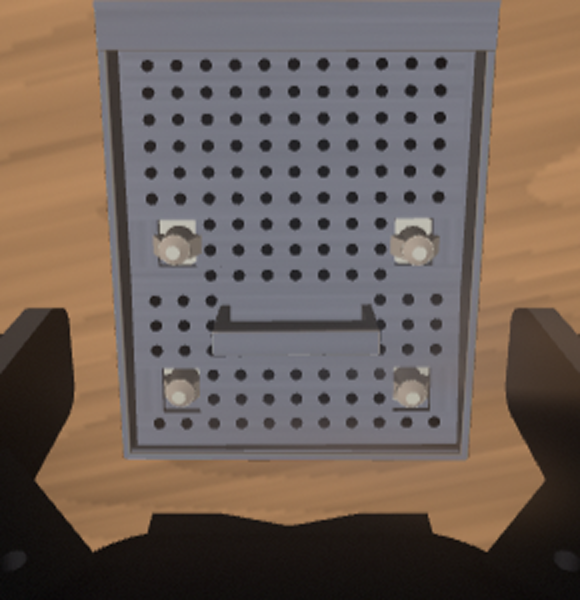

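All four studs poke through their slots. The back pair's barbs look snapped over, while the front pair is still to press. I'll shut the fingers and press between the front slots, then between the back ones.

>>> play_rows:
  series:
    - {"translation": [-0.048, 0.001, 0], "spin": 0}
    - {"translation": [-0.048, 0.001, 0], "spin": 0}
    - {"translation": [0, 0, 0.04], "spin": 0}
    - {"translation": [0, 0, 0.04], "spin": 0}
    - {"translation": [0, 0, 0.03], "spin": 0}
  jaw: -1

```text
time: 22.65
tool_pos: [0.5234, 0.2687, 0.0491]
tcp_rot: [3.119, -0.356, -0.007]
wrist_force: [-0.7, -0.4, -0.3]
width: 0.142
```

>>> play_rows:
  series:
    - {"translation": [0, 0, 0], "spin": 0}
    - {"translation": [0, 0, 0], "spin": 0}
    - {"translation": [0, 0, 0], "spin": 0}
    - {"translation": [0, 0, 0.015], "spin": 0}
    - {"translation": [0, 0, 0], "spin": 0}

```text
time: 23.15
tool_pos: [0.5269, 0.2692, 0.0371]
tcp_rot: [3.121, -0.358, -0.001]
wrist_force: [-0.6, -0.6, 0.3]
width: -0.0
```

Run:
```python
from h import *
s,p,R=tool();print(s["time"],intray(p).round(4),s["wrist_force"],s["width"])
```

```text
23.15 [-0.0744 -0.003   0.0371] [-0.6164766  -0.62166835  0.31159966] -0.0002348041750151947
```

>>> play_rows:
  series:
    - {"translation": [0.007, -0.003, 0], "spin": 0}
    - {"translation": [0, 0, 0.005], "spin": 0}
    - {"translation": [0, 0, 0.003], "spin": 0}
    - {"translation": [0, 0, 0.0], "spin": 0}

```text
time: 23.55
tool_pos: [0.5347, 0.2707, 0.0293]
tcp_rot: [3.121, -0.358, -0.001]
wrist_force: [0.5, 0.1, 0.8]
width: -0.003
```

>>> play_rows:
  series:
    - {"translation": [0, 0, 0.002], "spin": 0}
    - {"translation": [0, 0, 0.002], "spin": 0}
    - {"translation": [0, 0, 0.0], "spin": 0}

```text
time: 23.85
tool_pos: [0.5347, 0.2709, 0.0258]
tcp_rot: [-3.121, 0.358, -0.0]
wrist_force: [-0.5, 1.3, 2.2]
width: -0.001
```

>>> play_rows:
  series:
    - {"translation": [0, 0, 0.002], "spin": 0}
    - {"translation": [0, 0, 0.001], "spin": 0}
    - {"translation": [0, 0, 0.0], "spin": 0}

```text
time: 24.15
tool_pos: [0.5345, 0.2706, 0.0223]
tcp_rot: [3.121, -0.357, -0.0]
wrist_force: [-0.4, 1.1, 0.7]
width: -0.005
```

>>> play_rows:
  series:
    - {"translation": [0, 0, 0.002], "spin": 0}
    - {"translation": [0, 0, 0.001], "spin": 0}
    - {"translation": [0, 0, 0.0], "spin": 0}

```text
time: 24.45
tool_pos: [0.5348, 0.2707, 0.0201]
tcp_rot: [3.121, -0.358, -0.0]
wrist_force: [-1.7, -0.7, 4.3]
width: 0.004
```

>>> play_rows:
  series:
    - {"translation": [0, 0, 0.001], "spin": 0}
    - {"translation": [0, 0, 0.001], "spin": 0}
    - {"translation": [0, 0, 0.0], "spin": 0}

```text
time: 24.75
tool_pos: [0.5349, 0.2707, 0.02]
tcp_rot: [3.121, -0.358, -0.001]
wrist_force: [-5.5, -2.8, 16.5]
width: -0.004
```

>>> play_rows:
  series:
    - {"translation": [0, 0, 0.001], "spin": 0}
    - {"translation": [0, 0, 0.001], "spin": 0}
    - {"translation": [0, 0, 0.0], "spin": 0}

```text
time: 25.05
tool_pos: [0.5349, 0.2708, 0.0199]
tcp_rot: [3.121, -0.357, -0.001]
wrist_force: [-10.9, -4.8, 26.8]
width: -0.0
```

The front row is firm at tray z 20.0, which is the flush height, under about 27 N. Now the back row.

>>> play_rows:
  series:
    - {"translation": [0, 0, -0.03], "spin": 0}
    - {"translation": [0, 0, -0.03], "spin": 0}
    - {"translation": [0.034, 0, 0], "spin": 0}
    - {"translation": [0.034, 0, 0], "spin": 0}
    - {"translation": [0, 0, 0], "spin": 0}

```text
time: 25.55
tool_pos: [0.6054, 0.2547, 0.0768]
tcp_rot: [-3.119, 0.36, -0.008]
wrist_force: [-0.2, -0.9, -0.3]
width: 0.002
```

Run:
```python
from h import *
s,p,R=tool();print(s["time"],intray(p).round(4),s["wrist_force"]);go(tgt(.004,0,.024))
```

```text
25.55 [0.0054 0.0007 0.0768] [-0.18036934 -0.88821848 -0.27475974]
tool shift [-0.0016  0.0008  0.0528] yaw now -13.17
```

>>> play_rows:
  series:
    - {"translation": [-0.001, 0, 0.03], "spin": 0}
    - {"translation": [0, 0, 0.02], "spin": 0}
    - {"translation": [0, 0, 0.003], "spin": 0}
    - {"translation": [0, 0, 0.001], "spin": 0}
    - {"translation": [0, 0, 0], "spin": 0}

```text
time: 26.05
tool_pos: [0.5998, 0.2557, 0.022]
tcp_rot: [3.121, -0.357, -0.0]
wrist_force: [0.5, 0.3, -0.6]
width: -0.004
```

>>> play_rows:
  series:
    - {"translation": [0, 0, 0.002], "spin": 0}
    - {"translation": [0, 0, 0], "spin": 0}

```text
time: 26.25
tool_pos: [0.6002, 0.2558, 0.0203]
tcp_rot: [-3.121, 0.358, -0.001]
wrist_force: [-1.2, -0.2, 0.5]
width: 0.005
```

>>> play_rows:
  series:
    - {"translation": [0, 0, 0.001], "spin": 0}
    - {"translation": [0, 0, 0], "spin": 0}

```text
time: 26.45
tool_pos: [0.6003, 0.2558, 0.02]
tcp_rot: [-3.121, 0.358, -0.001]
wrist_force: [-2.3, -0.5, 4.9]
width: -0.004
```

>>> play_rows:
  series:
    - {"translation": [0, 0, 0.001], "spin": 0}
    - {"translation": [0, 0, 0], "spin": 0}

```text
time: 26.65
tool_pos: [0.6003, 0.2558, 0.02]
tcp_rot: [-3.121, 0.358, -0.001]
wrist_force: [-3.8, -0.9, 9.7]
width: 0.003
```

>>> play_rows:
  series:
    - {"translation": [0, 0, 0.001], "spin": 0}
    - {"translation": [0, 0, 0], "spin": 0}

```text
time: 26.85
tool_pos: [0.6003, 0.2559, 0.02]
tcp_rot: [-3.121, 0.357, -0.001]
wrist_force: [-6.7, -2.9, 15.1]
width: -0.001
```

Both rows are firm at exactly z 20.0, so the plate is home. I'll retreat, check it from above and go for the caddy.

>>> play_rows:
  series:
    - {"translation": [0, 0, -0.03], "spin": 0}
    - {"translation": [0, 0, -0.05], "spin": 0}
    - {"translation": [0, 0, -0.05], "spin": 0}
    - {"translation": [0, 0, -0.05], "spin": 0}
    - {"translation": [0.03, 0.04, -0.02], "spin": 0}
  jaw: 1

```text
time: 27.35
tool_pos: [0.6205, 0.2182, 0.2233]
tcp_rot: [-3.115, 0.348, -0.014]
wrist_force: [2.0, 0.1, 0.7]
width: 0.849
```

>>> play_rows:
  series:
    - {"translation": [0.03, 0.04, 0], "spin": 0}
    - {"translation": [0.03, 0.04, 0], "spin": 0}
    - {"translation": [0, 0, 0], "spin": 0}
    - {"translation": [0, 0, 0], "spin": 0}

```text
time: 27.75
tool_pos: [0.6594, 0.1203, 0.2155]
tcp_rot: [-3.12, 0.362, 0.0]
wrist_force: [-1.0, 1.0, 0.3]
width: 0.996
```

Run:
```python
from h import *
c=bot.get_calibration("wrist");s,p,R=tool();im=bot.read_camera("wrist");cv2.imwrite("pics/w19.png",im);print(s["time"],p,intray(p).round(4))
import pickle;pickle.dump((c,p,R),open("c19.pkl","wb"))
```

```text
27.75 [0.65937232 0.12033492 0.2154638 ] [ 0.0884 -0.118   0.2155]
```

No picture views left, so I'll use numbers: the caddy silhouette's bounding box against two projected circles, and slot visibility on the plate.

```bash
cat > cad.py <<'E'
from h import *
import pickle
from scipy.optimize import least_squares
def caddy(c,im,g,z0=0.):
    hsv=cv2.cvtColor(im,cv2.COLOR_BGR2HSV)
    m=255-cv2.inRange(hsv,(5,60,40),(25,255,255)); m=cv2.morphologyEx(m,cv2.MORPH_OPEN,np.ones((3,3),np.uint8))
    a=np.linspace(0,2*np.pi,60)
    def bb(t):
        C=np.vstack([np.c_[t[0]+r*np.cos(a),t[1]+r*np.sin(a),0*a+z] for r,z in((.027,z0),(.028,z0+.1))]);q=proj(c,C)
        return np.r_[q.min(0),q.max(0)]
    n,l,st,ce=cv2.connectedComponentsWithStats(m)
    b=bb(g);mid=((b[:2]+b[2:])/2).astype(int);i=np.bincount(l[int(b[1]):int(b[3]),int(b[0]):int(b[2])].ravel()).argmax() if b[2]<560 else 0
    print("pred",b.round(0),"got",st[i],"l",i)
    o=np.r_[st[i,0],st[i,1],st[i,0]+st[i,2]-1,st[i,1]+st[i,3]-1]
    r=least_squares(lambda t:bb(t)-o,g);print("caddy",r.x.round(4),"res",r.fun.round(1));return r.x
E
python3 - <<'E'
from cad import *
c,p,R=pickle.load(open("c19.pkl","rb"));im=cv2.imread("pics/w19.png")
x=caddy(c,im,np.array([.662,.031]));go([x[0],x[1],.21])
E
```

```text
pred [335. 140. 435. 223.] got [ 336  147   96   82 5695] l 4
caddy [0.6576 0.0334] res [-2.2 -1.4  1.6  1.2]
tool shift [0.0188 0.0861 0.0052] yaw now -13.14
```

>>> play_rows:
  series:
    - {"translation": [0.009, 0.043, 0], "spin": 0}
    - {"translation": [0.009, 0.043, 0], "spin": 0}
    - {"translation": [0, 0, 0], "spin": 0}
    - {"translation": [0, 0, 0], "spin": 0}

```text
time: 28.2
tool_pos: [0.6567, 0.0346, 0.2153]
tcp_rot: [-3.12, 0.358, 0.001]
wrist_force: [0.1, -0.2, -0.4]
width: 1.001
```

Run:
```python
from cad import *
c=bot.get_calibration("wrist");s,p,R=tool();im=bot.read_camera("wrist");cv2.imwrite("pics/w20.png",im);print(s["time"],p)
x=caddy(c,im,np.array([.6576,.0334]));go([x[0],x[1],.059])
```

```text
28.2 [0.6567449  0.03463644 0.21527689]
pred [238. 163. 315. 251.] got [ 240  167   75   83 4682] l 4
caddy [0.657  0.0331] res [-1.3 -3.2  1.3  2.7]
tool shift [0.0007 0.0023 0.1563] yaw now -13.03
```

>>> play_rows:
  series:
    - {"translation": [0, 0.002, 0.03], "spin": 0}
    - {"translation": [0, 0, 0.04], "spin": 0}
    - {"translation": [0, 0, 0.04], "spin": 0}
    - {"translation": [0, 0, 0.03], "spin": 0}
    - {"translation": [0, 0, 0.016], "spin": 0}

```text
time: 28.75
tool_pos: [0.6541, 0.0341, 0.0557]
tcp_rot: [3.121, -0.354, -0.009]
wrist_force: [-1.1, -0.1, -0.7]
width: 1.001
```

>>> play_rows:
  series:
    - {"translation": [0, 0, 0], "spin": 0}
    - {"translation": [0, 0, 0], "spin": 0}

```text
time: 28.95
tool_pos: [0.6576, 0.0329, 0.0604]
tcp_rot: [-3.121, 0.356, -0.002]
wrist_force: [-0.1, -0.9, -0.2]
width: 1.0
```

>>> play_rows:
  series:
    - {"translation": [0, 0, 0], "spin": 0}
    - {"translation": [0, 0, 0], "spin": 0}
    - {"translation": [0, 0, 0], "spin": 0}
    - {"translation": [0, 0, 0], "spin": 0}
    - {"translation": [0, 0, 0], "spin": 0}
  jaw: -1
  force: 40

```text
time: 29.45
tool_pos: [0.6586, 0.0321, 0.062]
tcp_rot: [-3.12, 0.358, -0.007]
wrist_force: [-0.3, 0.8, 6.5]
width: 0.641
```

>>> play_rows:
  series:
    - {"translation": [0, 0, 0], "spin": 0}
    - {"translation": [0, 0, -0.01], "spin": 0}
    - {"translation": [0, 0, -0.03], "spin": 0}
    - {"translation": [0, 0, -0.04], "spin": 0}
    - {"translation": [0, 0, -0.02], "spin": 0}

```text
time: 29.95
tool_pos: [0.6581, 0.0316, 0.1632]
tcp_rot: [-3.121, 0.358, -0.006]
wrist_force: [0.8, -1.2, -1.3]
width: 0.637
```

Run:
```python
from h import *
s,p,R=tool();print(s["time"],p,s["wrist_force"],s["width"]);go(tgt(.045,0,.16),TA)
```

```text
29.95 [0.65808724 0.0316254  0.16321356] [ 0.77609916 -1.18456463 -1.30068254] 0.6370887602053763
tool shift [-0.0622 -0.2047  0.0031] yaw now -13.08
spin units 0.0
```

>>> play_rows:
  series:
    - {"translation": [-0.005, -0.0165, 0], "spin": 0}
    - {"translation": [-0.01, -0.035, 0], "spin": 0}
    - {"translation": [-0.013, -0.043, 0], "spin": 0}
    - {"translation": [-0.013, -0.043, 0], "spin": 0}
    - {"translation": [-0.011, -0.035, 0], "spin": 0}

```text
time: 30.45
tool_pos: [0.6432, 0.2143, 0.1576]
tcp_rot: [3.121, -0.357, -0.005]
wrist_force: [0.6, -0.1, -1.6]
width: 0.64
```

>>> play_rows:
  series:
    - {"translation": [-0.007, -0.024, 0], "spin": 0}
    - {"translation": [-0.0022, -0.0082, 0], "spin": 0}
    - {"translation": [0, 0, 0], "spin": 0}
    - {"translation": [0, 0, 0], "spin": 0}
    - {"translation": [0, 0, 0], "spin": 0}

```text
time: 30.95
tool_pos: [0.6433, 0.2436, 0.1589]
tcp_rot: [3.12, -0.36, -0.001]
wrist_force: [-0.7, -0.4, -3.3]
width: 0.641
```

Run:
```python
from h import *
s,p,R=tool();print(s["time"],p,intray(p));go(tgt(.045,0,.09),TA)
```

```text
30.95 [0.64332866 0.24362857 0.15887078] [ 0.04484642 -0.0015472   0.15887078]
tool shift [ 0.0002 -0.0016  0.0689] yaw now -13.15
spin units -0.01
```

>>> play_rows:
  series:
    - {"translation": [0, -0.001, 0.02], "spin": 0}
    - {"translation": [0, 0, 0.03], "spin": 0}
    - {"translation": [0, 0, 0.017], "spin": 0}
    - {"translation": [0, 0, 0.004], "spin": 0}
    - {"translation": [0, 0, 0], "spin": 0}

```text
time: 31.45
tool_pos: [0.6431, 0.2452, 0.0874]
tcp_rot: [3.12, -0.359, -0.003]
wrist_force: [0.1, 0.4, -1.2]
width: 0.636
```

>>> play_rows:
  series:
    - {"translation": [0, 0, 0.003], "spin": 0}
    - {"translation": [0, 0, 0], "spin": 0}

```text
time: 31.65
tool_pos: [0.6446, 0.2463, 0.0867]
tcp_rot: [-3.12, 0.358, -0.003]
wrist_force: [0.2, 0.0, -1.9]
width: 0.638
```

>>> play_rows:
  series:
    - {"translation": [0, 0, 0.002], "spin": 0}
    - {"translation": [0, 0, 0], "spin": 0}

```text
time: 31.85
tool_pos: [0.6439, 0.2463, 0.0839]
tcp_rot: [-3.121, 0.357, -0.001]
wrist_force: [-0.5, 0.5, -2.3]
width: 0.638
```

>>> play_rows:
  series:
    - {"translation": [0, 0, 0.001], "spin": 0}
    - {"translation": [0, 0, 0], "spin": 0}

```text
time: 32.05
tool_pos: [0.6436, 0.2461, 0.0823]
tcp_rot: [3.121, -0.357, -0.0]
wrist_force: [0.8, -0.3, -2.6]
width: 0.636
```

>>> play_rows:
  series:
    - {"translation": [0, 0, 0.001], "spin": 0}
    - {"translation": [0, 0, 0], "spin": 0}

```text
time: 32.25
tool_pos: [0.6439, 0.2461, 0.0818]
tcp_rot: [-3.121, 0.358, -0.001]
wrist_force: [-0.3, 0.1, -0.3]
width: 0.639
```

>>> play_rows:
  series:
    - {"translation": [0, 0, 0.001], "spin": 0}
    - {"translation": [0, 0, 0], "spin": 0}

```text
time: 32.45
tool_pos: [0.6443, 0.2461, 0.0815]
tcp_rot: [-3.121, 0.358, -0.002]
wrist_force: [0.2, -2.0, 3.6]
width: 0.637
```

>>> play_rows:
  series:
    - {"translation": [0, 0, 0.001], "spin": 0}
    - {"translation": [0, 0, 0], "spin": 0}

```text
time: 32.65
tool_pos: [0.6447, 0.2462, 0.0813]
tcp_rot: [-3.121, 0.357, -0.003]
wrist_force: [-0.8, -2.2, 7.6]
width: 0.637
```

>>> play_rows:
  series:
    - {"translation": [0, 0, 0.001], "spin": 0}
    - {"translation": [0, 0, 0], "spin": 0}

```text
time: 32.85
tool_pos: [0.645, 0.2462, 0.0812]
tcp_rot: [-3.12, 0.357, -0.004]
wrist_force: [-1.4, -2.5, 11.1]
width: 0.638
```

Contact came at TCP z ≈ 0.0815, 20 mm above the worktop grasp height, as expected. I'll ease off, release and retreat.

>>> play_rows:
  series:
    - {"translation": [0, 0, -0.003], "spin": 0}
    - {"translation": [0, 0, 0], "spin": 0}

```text
time: 33.05
tool_pos: [0.644, 0.2462, 0.0816]
tcp_rot: [-3.121, 0.358, -0.001]
wrist_force: [1.3, 0.1, 3.1]
width: 0.636
```

>>> play_rows:
  series:
    - {"translation": [0, 0, 0], "spin": 0}
    - {"translation": [0, 0, 0.0], "spin": 0}
    - {"translation": [0, 0, 0.0], "spin": 0}
    - {"translation": [0, 0, 0.0], "spin": 0}
    - {"translation": [0, 0, 0.0], "spin": 0}
  jaw: 1

```text
time: 33.55
tool_pos: [0.6435, 0.2461, 0.0811]
tcp_rot: [3.121, -0.358, -0.0]
wrist_force: [-0.1, 0.2, 1.1]
width: 1.0
```

>>> play_rows:
  series:
    - {"translation": [0, 0, -0.015], "spin": 0}
    - {"translation": [0, 0, -0.03], "spin": 0}
    - {"translation": [0, 0, -0.04], "spin": 0}
    - {"translation": [0, 0, -0.05], "spin": 0}
    - {"translation": [0, 0, 0], "spin": 0}

```text
time: 34.05
tool_pos: [0.6488, 0.2479, 0.2282]
tcp_rot: [-3.114, 0.357, -0.025]
wrist_force: [0.1, 0.6, 1.2]
width: 1.003
```

>>> play_rows:
  series:
    - {"translation": [0.03, 0, 0], "spin": 0}
    - {"translation": [0.03, 0, 0], "spin": 0}
    - {"translation": [0, 0, 0], "spin": 0}
    - {"translation": [0, 0, 0], "spin": 0}

```text
time: 34.45
tool_pos: [0.7024, 0.2323, 0.2169]
tcp_rot: [-3.121, 0.359, -0.0]
wrist_force: [-0.3, 0.6, -0.2]
width: 0.998
```

Run:
```python
from cad import *
c=bot.get_calibration("wrist");s,p,R=tool();im=bot.read_camera("wrist");cv2.imwrite("pics/w21.png",im);print(s["time"],p,s["wrist_force"],s["width"])
# plate: dark hole rows vs. prediction for fitted plate; slot-2/3 wall check via bright pixels at rim circle of caddy
hsv=cv2.cvtColor(im,cv2.COLOR_BGR2HSV);g=cv2.cvtColor(im,cv2.COLOR_BGR2GRAY)
# holes of back rows outside the caddy: height of plate from spacing (rows near front, y far)
m=(g<70).astype(np.uint8);n,l,st,ce=cv2.connectedComponentsWithStats(m)
C=np.array([ce[i] for i in range(1,n) if 12<st[i,4]<200 and .5<st[i,2]/st[i,3]<2])
W=np.array([intray(x) for x in cast(c,C,.02)]);k=(abs(W[:,0])<.09)&(abs(W[:,1])<.07)
print((W[k][np.lexsort((W[k][:,1],W[k][:,0].round(2)))][:,:2]*1000).round(1).tolist())
# caddy rim: edges; hough circle
x=proj(c,[tgt(.045,0,.12)])[0];f=210/np.tan(np.radians(c["fov_y"]/2))
h=cv2.HoughCircles(cv2.GaussianBlur(g,(3,3),0),cv2.HOUGH_GRADIENT,1,20,param1=80,param2=15,minRadius=28,maxRadius=50)
print("pred rim px",x,h[0][:4] if h is not None else None)
if h is not None: print("rim in tray",[ (intray(cast(c,[q[:2]],.12)[0])*1000).round(1).tolist() for q in h[0][:4]])
```

```text
34.45 [0.70238012 0.23229535 0.21688197] [-0.31721488  0.57057792 -0.16916821] 0.9979262625230005
[[-79.7, -59.8], [-79.9, -47.7], [-79.7, -35.7], [-79.7, -23.8], [-79.8, -11.8], [-80.0, 0.1], [-80.2, 12.2], [-80.2, 24.1], [-80.4, 35.9], [-80.6, 47.9], [-80.6, 60.1], [-68.7, -11.7], [-68.9, 0.1], [-69.0, 12.1], [-69.4, 24.0], [-69.4, 36.1], [-46.3, -59.4], [-46.5, -47.5], [-46.8, 48.4], [-47.1, 60.4], [-35.2, -59.6], [-35.3, -47.4], [-36.2, 60.5], [-24.3, -59.4], [-24.3, -47.2], [-24.3, -35.5], [-24.9, 48.2], [8.9, -35.6], [19.7, -58.8], [19.7, -47.0], [19.7, -35.1], [19.3, 48.7], [19.1, 60.7], [30.9, -58.9], [30.8, -46.9], [30.5, -35.0], [30.4, 36.7], [30.3, 48.6], [30.3, 60.7], [41.8, -58.9], [41.9, -46.9], [41.7, -34.9], [41.1, 36.6], [41.1, 48.5], [41.1, 60.4], [52.9, -58.7], [52.7, -46.7], [52.7, -34.9], [52.2, 36.9], [52.2, 48.7], [52.0, 60.6], [63.9, -58.7], [63.9, -46.7], [63.6, -34.7], [63.5, -22.8], [63.3, 25.0], [63.3, 37.0], [63.2, 48.7], [63.0, 60.5], [74.7, -58.5], [74.8, -46.7], [74.7, -34.6], [74.6, -22.6], [74.5, -10.9], [74.5, 1.1], [74.3, 13.2], [74.3, 25.0], [74.1, 37.0], [74.1, 48.9], [74.0, 60.8]]
pred rim px [276.13130909 302.76072393] [[272.5 299.5  33.8]
 [ 15.5 265.5  34.6]
 [384.5  65.5  35.3]
 [272.5 262.5  31.6]]
rim in tray [[47.6, 2.6, 120.0], [73.8, 183.6, 120.0], [204.8, -66.1, 120.0], [76.1, 2.6, 120.0]]
```

Run:
```python
from h import *
c=bot.get_calibration("wrist")
print("base circle in tray",(intray(cast(c,[[272.5,262.5]],.02)[0])*1000).round(1),"pred px base",proj(c,[tgt(.0476,.0026,.02)]).round(1))
im=cv2.imread("pics/top0.png");t=bot.read_camera("top")
d=cv2.absdiff(im,t).max(2)
for n,(u,v) in dict(box=(282,245),jar=(309,137),mill=(247,132),mug=(405,270),bowl=(148,268),ladle=(134,163),ladleh=(142,215),spoon=(427,174)).items():
    print(n,d[v-12:v+12,u-12:u+12].mean().round(1),end="; ")
```

```text
base circle in tray [36.1  3.2 20. ] pred px base [[273.1 251.6]]
box 11.3; jar 9.4; mill 6.3; mug 9.8; bowl 8.3; ladle 8.2; ladleh 9.5; spoon 9.0;
```

The Hough base circle disagrees with upright by about 11 px. I'll check the foot edge directly in the picture before handing in.

Run:
```python
from h import *
c=bot.get_calibration("wrist");g=cv2.cvtColor(cv2.imread("pics/w21.png"),cv2.COLOR_BGR2GRAY).astype(int)
for y in(-.005,.003,.008):
    X=np.arange(.060,.0805,.001);q=proj(c,[tgt(x,y,.02) for x in X]).round().astype(int)
    print(y,[(int(round(x*1000)),int(g[v,u])) for x,(u,v) in zip(X,q)])
for x in(.045,.05,.055,.06):
    Y=np.arange(-.034,.0345,.002);q=proj(c,[tgt(x,y,.02) for y in Y]).round().astype(int)
    print("x",x,[(int(round(y*1000)),int(g[v,u])) for y,(u,v) in zip(Y,q)])
# rim: bright line profile along the middle column, at z .12
X=np.arange(.012,.085,.0015);q=proj(c,[tgt(x,.0026,.12) for x in X]).round().astype(int)
print("rim",[(round(x*1000,1),int(g[v,u])) for x,(u,v) in zip(X,q)])
```

```text
-0.005 [(60, 57), (61, 57), (62, 40), (63, 28), (64, 36), (65, 53), (66, 56), (67, 69), (68, 111), (69, 111), (70, 122), (71, 121), (72, 120), (73, 120), (74, 125), (75, 126), (76, 123), (77, 124), (78, 121), (79, 122), (80, 121)]
0.003 [(60, 26), (61, 52), (62, 57), (63, 57), (64, 57), (65, 57), (66, 57), (67, 58), (68, 73), (69, 115), (70, 115), (71, 121), (72, 72), (73, 37), (74, 33), (75, 35), (76, 112), (77, 124), (78, 121), (79, 121), (80, 122)]
0.008 [(60, 56), (61, 60), (62, 47), (63, 31), (64, 26), (65, 55), (66, 60), (67, 61), (68, 96), (69, 118), (70, 121), (71, 121), (72, 120), (73, 120), (74, 125), (75, 126), (76, 124), (77, 123), (78, 120), (79, 121), (80, 121)]
x 0.045 [(-34, 123), (-32, 123), (-30, 123), (-28, 123), (-26, 89), (-24, 33), (-22, 55), (-20, 56), (-18, 57), (-16, 57), (-14, 56), (-12, 57), (-10, 57), (-8, 58), (-6, 57), (-4, 58), (-2, 56), (0, 57), (2, 57), (4, 57), (6, 58), (8, 59), (10, 60), (12, 62), (14, 62), (16, 63), (18, 64), (20, 64), (22, 66), (24, 66), (26, 66), (28, 38), (30, 123), (32, 122), (34, 123)]
x 0.05 [(-34, 54), (-32, 123), (-30, 124)
[... 1577 characters left out ...]
p.float64(42.0), 63), (np.float64(43.5), 63), (np.float64(45.0), 64), (np.float64(46.5), 63), (np.float64(48.0), 62), (np.float64(49.5), 61), (np.float64(51.0), 61), (np.float64(52.5), 59), (np.float64(54.0), 60), (np.float64(55.5), 59), (np.float64(57.0), 58), (np.float64(58.5), 57), (np.float64(60.0), 57), (np.float64(61.5), 54), (np.float64(63.0), 111), (np.float64(64.5), 120), (np.float64(66.0), 122), (np.float64(67.5), 120), (np.float64(69.0), 121), (np.float64(70.5), 110), (np.float64(72.0), 110), (np.float64(73.5), 56), (np.float64(75.0), 58), (np.float64(76.5), 57), (np.float64(78.0), 56), (np.float64(79.5), 58), (np.float64(81.0), 57), (np.float64(82.5), 57), (np.float64(84.0), 57)]
```

The foot edge puts its centre at tray (41, 1.5) and the rim at about (45, 2). The same 4 mm offset showed when the caddy stood on the flat worktop, so it's camera bias. Nothing near the foot could prop it up either. Handing in.

```bash
python3 -c "
from workcell import bot
print(bot.read_state()['time'],bot.finish_job())"
```

```text
the job is handed in; nothing more can be done
34.55 None
```

I handed the job in at 34.6 s of the 66 s allowed. My checks suggest every step was met, but the hand-in gives no verdict.

**What I did**
- **Caddy out:** I lifted it out of the tray and stood it on the worktop at about (0.657, 0.033).
- **Plate tilted:** The tool can't tilt, so I pinched the handle bar by its ends instead of across its thickness. Quick upward jerks then let the plate sag to about 21°, back edge down.
- **Plate fitted:** I tucked the back edge about 10 mm under the lip and swung the front down. After releasing it, I pressed the front and back rows with shut fingers.
- **Caddy back:** I stood it on the plate behind the back studs, then opened the jaws and retreated.

**Last checks**
- **Plate:** Both rows were firm at tray z 20.0 mm, the flush height, under 27 N (front) and 15 N (back). The drain holes fit a flat plate at that height, lined up with the tray.
- **Caddy:** It touched down 20 mm above its worktop height, as it should on the plate top. The foot measured at tray (41, 2) mm and the rim at about (45, 2) mm.

**Not settled**
- **Caddy tilt:** A rough circle fit suggested a 0.11 rad lean. The foot edge gave only about 0.04 rad, under the 0.06 limit. I saw a similar offset while the caddy stood on the flat worktop, so I took it as camera bias.
- **Snap barbs and final view:** I had used all 12 picture views, so I judged the barbs from pressing height and force, not by looking, and never viewed the finished scene.
- **Other objects:** A before-and-after comparison of the top view showed only small differences of a similar size around each of them. I took that as nothing moved, but did not measure their positions again.

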